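Sort two spare pasta-roller wheels on the mesh-test stand

TASK

One of the two orange spare wheels has as many teeth as the blue master wheel on the test stand: slide that one up the stand's slot, fully home against the stop, so that it meshes with the master, and slide the other one onto the round cork mat until its hub cup is wholly over the mat. Then, with the matching wheel in mesh, push the black pin of the master anticlockwise (seen from above) until the yellow pointer stands at the red mark, taking up the backlash from that side only: do not let it run past the mark. Keep both wheels down on the table, leave the things on the walnut tray alone, and let go.

Things in the scene. Friction and masses are not known exactly. Their poses are not given: they have to be found in the camera images.
- wheel_fourteen: Loose spare wheel, about 0.6 kg: round grey carrier disc 116 mm across, 18 mm high, that slides on its flat underside, carrying a freely turning orange toothed ring, 124 mm over the tips, at heights 22 to 38 mm. Origin: centre of the underside, on its upright axis; yaw means nothing. This one has 14 narrow pointed teeth (10 mm wide), like the master: it belongs in the slot.
- wheel_eight: Loose spare wheel, about 0.6 kg: round grey carrier disc 116 mm across, 18 mm high, that slides on its flat underside, carrying a freely turning orange toothed ring, 124 mm over the tips, at heights 22 to 38 mm. Origin: centre of the underside, on its upright axis; yaw means nothing. This one has 8 broad teeth (18 mm wide), the same size over the tips: it belongs on the mat.
- hub_fourteen (a point): Centre of the rim of the dark upright hub cup fixed to the middle of the fourteen-tooth wheel's carrier: rim at height 44 mm, open at the top, bore 60 mm, wall 5 mm, cup floor at height 20 mm. Closed fingertips dipped into it can drag the wheel in any direction; sliding takes about 4 N.
- hub_eight (a point): Centre of the rim of the dark upright hub cup fixed to the middle of the eight-tooth wheel's carrier: rim at height 44 mm, open at the top, bore 60 mm, wall 5 mm, cup floor at height 20 mm. Closed fingertips dipped into it can drag the wheel in any direction; sliding takes about 4 N.
- master_axis (a point): Point on the fixed upright axis of the blue master wheel, 40 mm above the table, on the aluminium test stand. The master has 14 teeth, 124 mm over the tips, teeth at heights 22 to 38 mm; its top face is at 38 mm (steel boss, 24 mm across, to 44 mm).
- home (a point): On the table, on the slot's centre line, 112 mm from the master's axis: the place of the matching wheel's axis when its carrier touches the stop (16 mm high). Slot 122 mm wide, rails 16 mm high; teeth pass above them. The teeth are slippery and usually slip into mesh by themselves, turning the master up to 0.25 rad; if tips jam (wheel 10 mm short), draw back a little and press in again off to one side.
- mouth (a point): On the table, on the slot's centre line, 270 mm from the master's axis, 158 mm before home: mouth to home is the direction of sliding in. Rails begin 173 mm from the axis; before them a funnel flares to about 150 mm at 218 mm from the axis. A wheel with its axis at the mouth is just outside it.
- mark (a point): Top of the red mark block (8 mm wide, top 44 mm above the table), 84 mm from the master's axis on the side away from the slot.
- pin (a point): Centre of the top of the upright black pin on the master: 16 mm diameter, 40 mm from the master's axis, from height 38 to 80 mm. It carries round with the master; the yellow pointer (its tip 72 mm from the axis, at height 41 mm) lies in line with axis and pin.
- master (a joint): Turn of the master in rad, growing anticlockwise seen from above; 0 = pointer exactly at the red mark; negative before it. Starts between -2.1 and -1.4. Stiff (0.05 N m): it stays where it is left and does not coast.
- reject_mat: Round cork mat, 180 mm across, lying flush (1 mm, no edge to catch on). Origin: its centre.
- cup: White ceramic cup, 80 mm across and high, on the walnut tray. Origin: centre of the underside. Leave alone.
- spoon: Steel spoon, 120 mm, lying on the tray. Leave alone.
- bamboo_box: Lidded bamboo box, 94 by 134 mm, 70 mm high, on the tray. Origin: centre of the underside. Leave alone.
- lamp: Small white lamp, 70 mm square foot, 130 mm high, on the tray. Origin: centre of the underside. Leave alone.

How it is judged:
By the outcome, as a careful person would: the job done as asked, in the order asked, and still so for the second after the job is handed in, with the robot touching nothing.
It also fails if it takes over 64 s, if anything falls off the work surface, if the arm or the gripper's body presses on something with over 40 N, if the wrist force passes 120 N, or if a joint passes its speed limit or range.

ROBOT

A 6-joint arm with a two-finger parallel gripper is mounted at the origin on the work surface. World frame = base frame: x ahead of the robot, y to its left, z up, the work surface at z = 0. Lengths are in m, angles in rad, forces in N, time in s.
With the tool pointing down it reaches from about 0.325 to 0.9 m from the base axis. Payload 6.1 kg.
Tool frame: the origin (TCP) lies on the centre line of the jaws, within the pads' length; the fingertips stand 11 mm ahead of it and the grasp point (between the pads) lies 8 mm behind it; z points along the fingers, x is the direction in which the jaws open and shut, and the axes are right-handed (so a half turn about z gives the same grasp; the last joint's range is limited). The gripper opens to 87 mm and grips with 3 to 60 N. Pads are 19 mm wide; open, the fingers measure 117 mm over their backs; the gripper's body (75 mm by 190 mm) begins 51 mm behind the grasp point.
Start: joints at [1.173, 0.22, 1.526, -0, 1.395, -0.126], TCP at [0.168, 0.602, 0.209] pointing down, gripper open.
Joint ranges: [-2.98, 2.98], [-0.91, 2.08], [0.09, 2.57], [-1.24, 4.39], [0.2, 2.65], [-2.68, 2.68]. Speed limits (rad/s): [2.57, 2.57, 3.01, 3.14, 3.14, 3.14].

INTERFACE

Orientations are given as a unit quaternion [x, y, z, w].
In Python, from workcell import telemetry, imaging, manip gives the robot as it stands.
- The arm moves only by the tool step_arm, never from a script. Its argument "increments" is a list of rows, each an object with "translation": the shift along the tool's x, y, z in units of 40 mm (1.0 is 40 mm), a list of three; "twist": the turn, a rotation vector about the tool's x, y, z in units of 6 degrees (1.0 is 6 degrees), a list of three. A call has 1 to 10 rows; each row is the pose to reach, as a shift and turn from the pose commanded when the call began, along the tool's axes at that moment; what a row does not reach only later rows make up. A row lasts 1/8 s, in which the tool goes at most 62.5 mm and 10.7 degrees, less where a joint would pass 70% of its speed; a pose out of reach is approached as far as the arm can. A call with a gripper value outside its range is refused whole. "claw" is the finger opening in mm, from 0 to 87, set as the call begins (left out, the last holds). The fingers move at their own pace and stop on an object; "newtons" is the grip in N (left out, the last holds). Time passes only in rows, so rows that repeat a pose let the fingers close. It gives the time, the measured TCP pose, the force and the opening at its end, in the units of the state.
- telemetry.get_state(): the state, without advancing time (a new reading comes with each control period).
- imaging.read_camera(name): name is "scene" or "side" or "wrist"; returns a dict with "color" (400x640x3 uint8, blue, green, red), "depth" (400x640 float32, m along the optical axis (not along the pixel's ray), 0 where there is no reading), "mtx" (3x3 intrinsics, pixels), "R" (3x3) and "t" (3): a world point X has camera coordinates R X + t. Camera axes: x right, y down, z forward; pixel columns grow to the right and rows downward; lengths in m; the calibration is good to about 2 mm. The wrist camera is an equidistant fisheye: a pixel r from the principal point sees the ray r / f radians off the axis. A picture is of the moment at which its call begins.
- manip.hand_in(): hands the job in, once; it reports no verdict.
The state is a dict: "time_s": time; "joint_positions": joint angles; "joint_vel": joint speeds; "tau": joint torques, N m; "tool_pos": TCP position; "eef_rot": TCP orientation; "wrist_force": force on the tool from outside, world axes, zero at the start; "torque": the same for the moment, N m; "finger_gap": finger opening in m.
Only numpy, scipy, OpenCV 4.12 (cv2) and the standard library are available. Lean on these libraries where they do the work, as an engineer would, in place of code of your own. Each camera call takes 0.05 s, during which the arm holds its last target.

## Working session

There is one attempt and no reset: what is moved stays moved. The work goes in short steps, Python scripts to look and compute and a tool call to move; the robot and the scene stay as the last step left them, time stands still between calls to the robot, and variables do not carry over. Pictures are saved under pics/ and viewed, and the job is handed in when it is done.

Besides the shell and the picture viewer there is one more tool, called by a JSON object that holds its "op" and its "data", one argument or row to a line. step_arm: Moves the arm, as the interface text tells. Its arguments: {"type":"object","properties":{"increments":{"type":"array","items":{"type":"object","properties":{"translation":{"type":"array","items":{"type":"number"}},"twist":{"type":"array","items":{"type":"number"}}}}},"claw":{"type":"number"},"newtons":{"type":"number"}},"required":["increments"]}

```bash
ls; mkdir -p pics
python3 - <<'E'
from workcell import telemetry, imaging
import cv2,numpy as np
s=telemetry.get_state();print({k:np.round(v,3).tolist() for k,v in s.items()})
for n in("scene","side"):
    c=imaging.read_camera(n);cv2.imwrite(f"pics/{n}0.png",c["color"]);np.savez(f"{n}0.npz",**c);print(n,c["mtx"],c["R"],c["t"])
E
```

```text
pics
{'time_s': 0.0, 'joint_positions': [1.173, 0.221, 1.528, 0.0, 1.395, -0.126], 'joint_vel': [0.001, -0.001, 0.0, 0.0, -0.0, 0.0], 'tau': [0.003, -49.462, -38.738, 0.07, 0.057, -0.0], 'tool_pos': [0.168, 0.601, 0.207], 'eef_rot': [0.796, 0.605, -0.001, 0.0], 'wrist_force': [0.272, -0.658, 0.297], 'torque': [-0.002, 0.017, 0.059], 'finger_gap': 0.087}
scene [[425.1168963    0.         317.9385107 ]
 [  0.         425.1168963  196.57550172]
 [  0.           0.           1.        ]] [[-0.01363825  0.99990643 -0.00106594]
 [ 0.82532914  0.01065527 -0.5645514 ]
 [-0.56448721 -0.00857925 -0.82539723]] [-0.02997153 -0.4608454   1.54108124]
side [[414.10750652   0.         321.46836988]
 [  0.         414.10750652 199.18023285]
 [  0.           0.           1.        ]] [[ 0.9962337  -0.08669735  0.00141163]
 [-0.05249461 -0.61600991 -0.78598735]
 [ 0.0690126   0.78295298 -0.61824097]] [-0.58343526  0.13745464  1.11736678]
```

View pics/scene0.png

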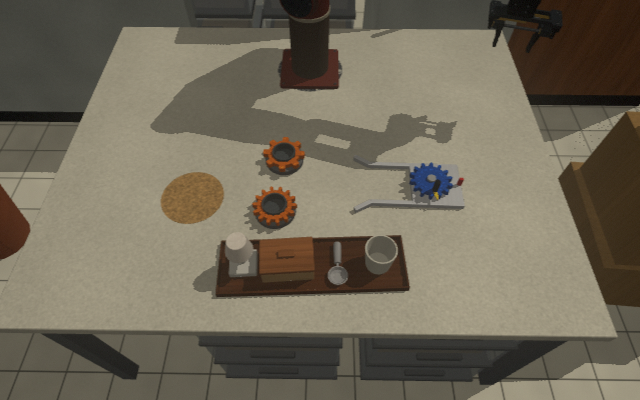

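View pics/side0.png

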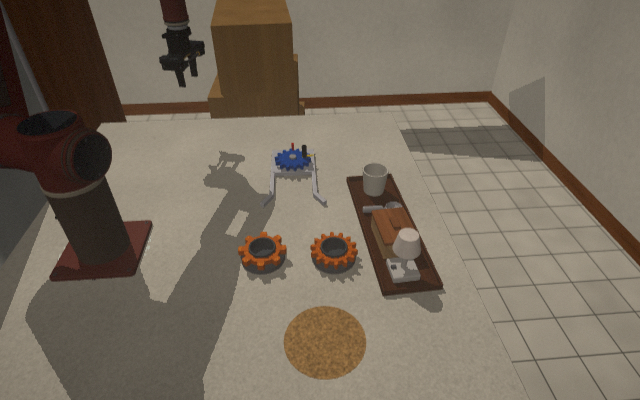

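```bash
cat > h.py <<'E'
import numpy as np,cv2
def cloud(c):
    d=np.asarray(c["depth"],float);h,w=d.shape;v,u=np.mgrid[:h,:w];m=c["mtx"]
    P=np.stack([(u-m[0,2])/m[0,0]*d,(v-m[1,2])/m[1,1]*d,d],-1)
    return (P-c["t"])@c["R"]
def ray(c,u,v,z):
    m=c["mtx"];r=c["R"].T@np.array([(u-m[0,2])/m[0,0],(v-m[1,2])/m[1,1],1]);o=-c["R"].T@c["t"]
    return o+r*(z-o[2])/r[2]
def proj(c,X):
    p=c["R"]@np.asarray(X,float)+c["t"];q=c["mtx"]@p;return q[:2]/q[2]
def masks(c):
    hsv=cv2.cvtColor(c["color"],cv2.COLOR_BGR2HSV);H,S,V=[hsv[...,i].astype(int) for i in range(3)]
    return dict(orange=(H>5)&(H<16)&(S>190)&(V>110),blue=(H>100)&(H<125)&(S>140)&(V>60),red=((H<5)|(H>174))&(S>170)&(V>80),yellow=(H>22)&(H<34)&(S>150)&(V>120),cork=(H>10)&(H<24)&(S>90)&(V>100))
E
python3 - <<'E'
from h import *
for n in("scene","side"):
    c=dict(np.load(f"{n}0.npz"));P=cloud(c);M=masks(c);print(n)
    for k,m in M.items():
        N,L,st,ce=cv2.connectedComponentsWithStats(m.astype(np.uint8),connectivity=8)
        for i in range(1,N):
            if st[i,4]<(4 if k in("red","yellow") else 150):continue
            q=P[L==i];q=q[q[:,2]<.3]
            if len(q)==0 or q[:,0].min()<.2:continue
            pc=(st[i,:2]+st[i,2:4]/2)
            e=cv2.minEnclosingCircle(q[(q[:,2]>np.percentile(q[:,2],90)-.006)][:,:2].astype(np.float32))
            print(k,st[i].tolist(),"mean",q.mean(0).round(3),"circ",np.round(e[0],4),round(e[1],4),"z",np.percentile(q[:,2],[5,50,95]).round(3))
a=cv2.imread("pics/scene0.png");b=cv2.imread("pics/side0.png")
o=np.vstack([np.hstack([cv2.resize(a[125:235,240:330],(400,300)),cv2.resize(a[140:220,350:470],(400,300))]),np.hstack([cv2.resize(b[220:280,230:365],(400,300)),cv2.resize(b[135:215,255:335],(400,300))])])
cv2.imwrite("pics/crop0.png",o)
E
```

```text
scene
orange [264, 137, 40, 32, 357] mean [ 0.432 -0.066  0.039] circ [ 0.4263 -0.0683] 0.0622 z [0.035 0.039 0.042]
orange [253, 187, 43, 36, 423] mean [ 0.618 -0.08   0.038] circ [ 0.6112 -0.0818] 0.0592 z [0.035 0.038 0.041]
blue [411, 163, 41, 33, 616] mean [0.516 0.357 0.039] circ [0.5168 0.3594] 0.0591 z [0.035 0.039 0.042]
red [460, 178, 3, 2, 6] mean [0.521 0.443 0.045] circ [0.5213 0.4436] 0.0034 z [0.042 0.044 0.048]
yellow [434, 192, 4, 7, 16] mean [0.576 0.365 0.042] circ [0.5774 0.3648] 0.0094 z [0.039 0.041 0.044]
cork [263, 137, 42, 32, 464] mean [ 0.425 -0.066  0.037] circ [ 0.4255 -0.0687] 0.063 z [0.027 0.039 0.042]
cork [161, 172, 63, 52, 2514] mean [ 0.566 -0.325  0.002] circ [ 0.5636 -0.3248] 0.0909 z [-0.001  0.002  0.005]
cork [252, 186, 45, 37, 570] mean [ 0.611 -0.082  0.037] circ [ 0.6088 -0.0834] 0.0618 z [0.032 0.038 0.041]
cork [260, 237, 53, 31, 1295] mean [ 0.768 -0.038  0.069] circ [ 0.7694 -0.038 ] 0.0729 z [0.066 0.069 0.076]
side
orange [238, 235, 48, 31, 393] mean [ 0.424 -0.079  0.038] circ [ 0.4243 -0.0667] 0.0616 z [0.036 0.038 0.041]
orange [311, 234, 46, 31, 364] mean [ 0.609 -0.094  0.038] circ [ 0.6094 -0.0812] 0.0597 z [0.035 0.038 0.041]
blue [275, 149, 32, 18, 293] mean [0.511 0.356 0.038] circ [0.5168 0.3613] 0.0589 z [0.036 0.038 0.041]
yellow [307, 155, 5, 1, 5] mean [0.575 0.367 0.041] circ [0.5746 0.3663] 0.007 z [0.04  0.041 0.042]
cork [372, 207, 42, 36, 833] mean [ 0.768 -0.028  0.068] circ [ 0.7736 -0.0357] 0.0765 z [0.066 0.068 0.076]
cork [238, 231, 49, 38, 606] mean [ 0.422 -0.07   0.036] circ [ 0.4253 -0.068 ] 0.063 z [0.019 0.038 0.041]
cork [310, 232, 48, 35, 586] mean [ 0.607 -0.083  0.036] circ [ 0.6093 -0.0806] 0.0619 z [0.025 0.038 0.04 ]
cork [284, 306, 82, 74, 4740] mean [ 0.564 -0.328  0.001] circ [ 0.564  -0.3225] 0.0908 z [-0.001  0.001  0.003]
```

View pics/crop0.png

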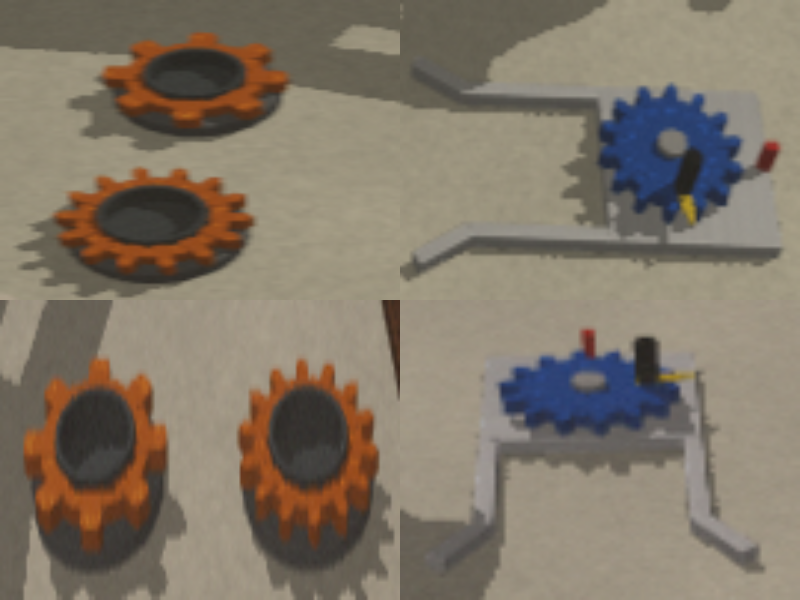

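Run:
```python
from h import *
for n in("scene","side"):
    c=dict(np.load(f"{n}0.npz"));P=cloud(c);print(n)
    hsv=cv2.cvtColor(c["color"],cv2.COLOR_BGR2HSV)
    x,y,z=P[...,0],P[...,1],P[...,2]
    g=(z>.013)&(z<.019)&(x>.4)&(x<.65)&(y>.08)&(y<.5)
    L=[]
    for lo,hi in((.42,.50),(.53,.62)):
        m=g&(x>lo)&(x<hi)&(y>.2)&(y<.29)
        q=P[m][:,:2]
        vx,vy,x0,y0=cv2.fitLine(q.astype(np.float32),cv2.DIST_HUBER,0,.01,.01).ravel()
        print(len(q),"ang",np.degrees(np.arctan2(vy,vx)),"x at y=.25",x0+vx/vy*(.25-y0), "at .36",x0+vx/vy*(.36-y0))
    b=[np.median(x[g&(abs(y-yy)<.006)&(x<.5)]) for yy in(.16,.18,.2,.22,.24)];print(np.round(b,3))
    m=g&(abs(x-.51)<.025);print("stop y",np.percentile(y[m],[1,5,50]).round(4), "min y",y[g].min())
    for nm,X in dict(ax=(.517,.36,.044),mark=(.521,.444,.044)).items():print(nm,proj(c,X).round(1))
```

```text
scene
111 ang -89.96229 x at y=.25 0.44779742 at .36 0.44772503
129 ang 88.81735 x at y=.25 0.5840772 at .36 0.586348
[0.428 0.441 0.447 0.448 0.449]
stop y [0.3055 0.3088 0.4318] min y 0.1360807107050667
ax [431.4 177.2]
mark [461.2 178.6]
side
68 ang 89.716034 x at y=.25 0.44682312 at .36 0.4473683
63 ang 87.42642 x at y=.25 0.5822459 at .36 0.5871901
[0.43  0.439 0.445 0.448 0.446]
stop y [0.3035 0.3053 0.3156] min y 0.13830245054556853
ax [292.2 156.2]
mark [292.6 143.5]
```

```bash
cat > go.py <<'E'
import sys,numpy as np
from workcell import telemetry
from scipy.spatial.transform import Rotation as Ro
# usage: go.py yawdeg x y z [x y z ...]  -> increments; yaw = heading of tool x
s=telemetry.get_state();R=Ro.from_quat(s["eef_rot"]);p=np.array(s["tool_pos"])
a=[float(v) for v in sys.argv[1:]];th=np.radians(a[0])
xa=np.array([np.cos(th),np.sin(th),0]);za=np.array([0,0,-1.])
T=Ro.from_matrix(np.column_stack([xa,np.cross(za,xa),za]))
print("t",round(s["time_s"],2),"p",p.round(4),"yaw",np.degrees(np.arctan2(*R.as_matrix()[1::-1,0])).round(2),"F",np.round(s["wrist_force"],1),"gap",round(s["finger_gap"],4))
print("twist",(np.degrees((R.inv()*T).as_rotvec())/6).round(2).tolist())
for i in range(1,len(a),3):print((R.inv().apply(np.array(a[i:i+3])-p)/.04).round(2).tolist())
E
python3 go.py 90 .6095 -.0815 .13 .6095 -.0815 .036
python3 - <<'E'
from h import *
c=dict(np.load("scene0.npz"));P=cloud(c)
q=P[(P[...,2]>.09)&(P[...,2]<.14)&(P[...,0]>.5)&(P[...,1]<.1)];print(q.min(0),q.max(0))
E
```

```text
t 0.1 p [0.1676 0.6015 0.2075] yaw 74.42 F [ 0.6 -0.   0.3] gap 0.087
twist [-0.0, 0.02, -2.6]
[-13.48, 15.23, 1.96]
[-13.47, 15.23, 4.31]
[ 0.75307375 -0.18597143  0.09017886] [ 0.81211021 -0.11832094  0.1398057 ]
```

{"op": "step_arm", "data": {
  "increments": [
    {"translation": [-13.48, 15.23, 1.0], "twist": [0, 0, -2.6]},
    {"translation": [-13.48, 15.23, 1.0], "twist": [0, 0, -2.6]},
    {"translation": [-13.48, 15.23, 1.0], "twist": [0, 0, -2.6]},
    {"translation": [-13.48, 15.23, 1.0], "twist": [0, 0, -2.6]},
    {"translation": [-13.48, 15.23, 1.0], "twist": [0, 0, -2.6]},
    {"translation": [-13.48, 15.23, 1.0], "twist": [0, 0, -2.6]},
    {"translation": [-13.48, 15.23, 1.0], "twist": [0, 0, -2.6]},
    {"translation": [-13.48, 15.23, 1.0], "twist": [0, 0, -2.6]},
    {"translation": [-13.48, 15.23, 1.0], "twist": [0, 0, -2.6]},
    {"translation": [-13.48, 15.23, 1.0], "twist": [0, 0, -2.6]}
  ],
  "claw": 0,
  "newtons": 20
}}

```text
time_s: 1.35
tool_pos: [0.5075, 0.0763, 0.1776]
eef_rot: [0.707, 0.707, 0.0, -0.0]
wrist_force: [0.5, 0.5, 0.0]
finger_gap: 0.0018
```

```bash
python3 go.py 90 .6095 -.0815 .13 .6095 -.0815 .036
```

```text
t 1.35 p [0.5075 0.0763 0.1776] yaw 90.01 F [0.5 0.5 0. ] gap 0.0018
twist [0.0, -0.0, 0.0]
[-3.95, 2.55, 1.19]
[-3.95, 2.55, 3.54]
```

{"op": "step_arm", "data": {
  "increments": [
    {"translation": [-3.9, 2.5, 0.5]},
    {"translation": [-3.9, 2.5, 1.2]},
    {"translation": [-3.9, 2.5, 1.2]},
    {"translation": [-3.9, 2.5, 1.2]},
    {"translation": [-3.9, 2.5, 1.2]}
  ]
}}

```text
invalid input at $.increments[0]: expected keys translation, twist
```

```bash
python3 go.py 90 .6095 -.0815 .036
python3 - <<'E'
from workcell import imaging
import cv2
cv2.imwrite("pics/w1.png",imaging.read_camera("wrist")["color"]);cv2.imwrite("pics/s1.png",imaging.read_camera("scene")["color"])
E
```

```text
t 1.35 p [0.5075 0.0763 0.1776] yaw 90.01 F [0.5 0.5 0. ] gap 0.0018
twist [0.0, -0.0, 0.0]
[-3.95, 2.55, 3.54]
```

View pics/w1.png

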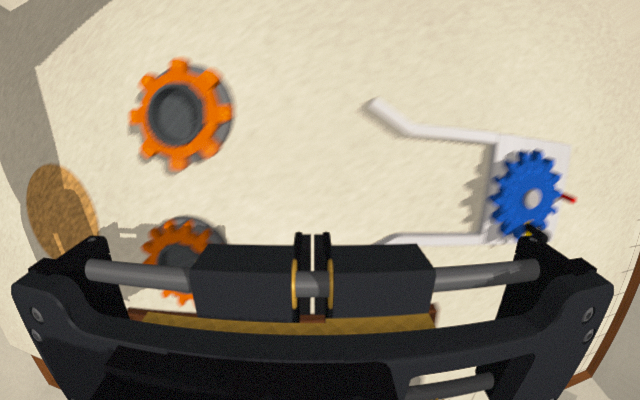

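The move call was refused for a missing twist, so the arm has not moved. The wrist view shows the 8-tooth wheel at (181,113), the 14-tooth wheel at (180,262), the mat at (62,210) and the stand at (525,195).

{"op": "step_arm", "data": {
  "increments": [
    {"translation": [-3.9, 2.5, 0.5], "twist": [0, 0, 0]},
    {"translation": [-3.9, 2.5, 1.2], "twist": [0, 0, 0]},
    {"translation": [-3.9, 2.5, 1.2], "twist": [0, 0, 0]},
    {"translation": [-3.9, 2.5, 1.2], "twist": [0, 0, 0]},
    {"translation": [-3.9, 2.5, 1.2], "twist": [0, 0, 0]}
  ]
}}

```text
time_s: 2.08
tool_pos: [0.6063, -0.077, 0.1291]
eef_rot: [0.707, 0.707, -0.0, -0.001]
wrist_force: [0.1, 1.0, -0.4]
finger_gap: 0.0007
```

```bash
python3 go.py 90 .6095 -.0815 .036
python3 - <<'E'
from workcell import imaging
import cv2
cv2.imwrite("pics/s2.png",imaging.read_camera("side")["color"][200:300,200:400].repeat(3,0).repeat(3,1))
E
```

```text
t 2.08 p [ 0.6063 -0.077   0.1291] yaw 90.0 F [ 0.1  1.  -0.4] gap 0.0007
twist [-0.02, -0.01, -0.0]
[-0.11, 0.09, 2.33]
```

View pics/s2.png

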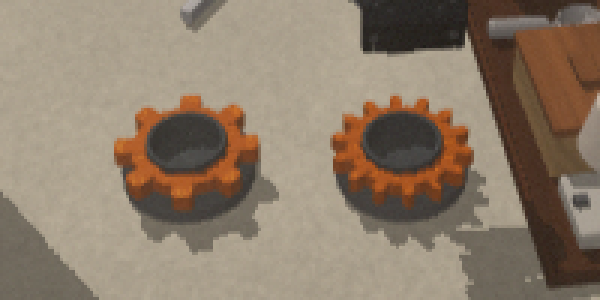

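{"op": "step_arm", "data": {
  "increments": [
    {"translation": [-0.1, 0.1, 1.0], "twist": [0, 0, 0]},
    {"translation": [-0.1, 0.1, 1.7], "twist": [0, 0, 0]},
    {"translation": [-0.1, 0.1, 2.1], "twist": [0, 0, 0]},
    {"translation": [-0.1, 0.1, 2.3], "twist": [0, 0, 0]},
    {"translation": [-0.1, 0.1, 2.3], "twist": [0, 0, 0]}
  ]
}}

```text
time_s: 2.75
tool_pos: [0.6112, -0.0813, 0.0384]
eef_rot: [0.707, 0.707, 0.0, 0.0]
wrist_force: [0.2, -0.9, 0.1]
finger_gap: 0.0002
```

```bash
python3 go.py 90 .513 .085 .036
```

```text
t 2.75 p [ 0.6112 -0.0813  0.0384] yaw 90.06 F [ 0.2 -0.9  0.1] gap 0.0002
twist [0.0, 0.0, 0.01]
[4.16, -2.45, 0.06]
```

{"op": "step_arm", "data": {
  "increments": [
    {"translation": [0.4, -0.3, 0], "twist": [0, 0, 0]},
    {"translation": [1.0, -0.75, 0], "twist": [0, 0, 0]},
    {"translation": [1.6, -1.2, 0], "twist": [0, 0, 0]},
    {"translation": [2.2, -1.65, 0], "twist": [0, 0, 0]},
    {"translation": [2.8, -2.1, 0], "twist": [0, 0, 0]},
    {"translation": [3.3, -2.5, 0], "twist": [0, 0, 0]},
    {"translation": [3.5, -2.65, 0], "twist": [0, 0, 0]},
    {"translation": [3.5, -2.65, 0], "twist": [0, 0, 0]}
  ]
}}

```text
time_s: 3.75
tool_pos: [0.5052, 0.0585, 0.0383]
eef_rot: [0.707, 0.708, 0.0, 0.0]
wrist_force: [1.6, 0.1, 0.6]
finger_gap: -0.0
```

```bash
cat > look.py <<'E'
import sys
from h import *
from workcell import imaging
# look.py tag : saves scene+side, prints orange blobs
for n in("scene","side"):
    c=imaging.read_camera(n);cv2.imwrite(f"pics/{n}_{sys.argv[1]}.png",c["color"]);np.savez(f"{n}_{sys.argv[1]}.npz",**c)
    P=cloud(c);M=masks(c)["orange"]
    M&=(P[...,2]>.02)&(P[...,2]<.05)
    for lab,reg in(("o",M),):
        N,L,st,ce=cv2.connectedComponentsWithStats(cv2.dilate(reg.astype(np.uint8),np.ones((3,3))))
        for i in range(1,N):
            if st[i,4]<60:continue
            q=P[(L==i)&reg];q=q[q[:,2]>.033][:,:2].astype(np.float32)
            (e,r)=cv2.minEnclosingCircle(q);print(n,"wheel",np.round(e,4),round(r,4),st[i,4])
E
python3 look.py a; python3 go.py 90 .513 .13 .036
```

```text
scene wheel [ 0.4263 -0.0675] 0.061 413
scene wheel [ 0.6203 -0.0741] 0.0567 434
side wheel [ 0.62   -0.0725] 0.0581 347
side wheel [ 0.425  -0.0667] 0.0613 628
t 3.85 p [0.5057 0.0578 0.0383] yaw 90.02 F [0.3 0.3 0.1] gap 0.0005
twist [0.01, 0.0, 0.0]
[1.81, 0.18, 0.06]
```

View pics/side_a.png

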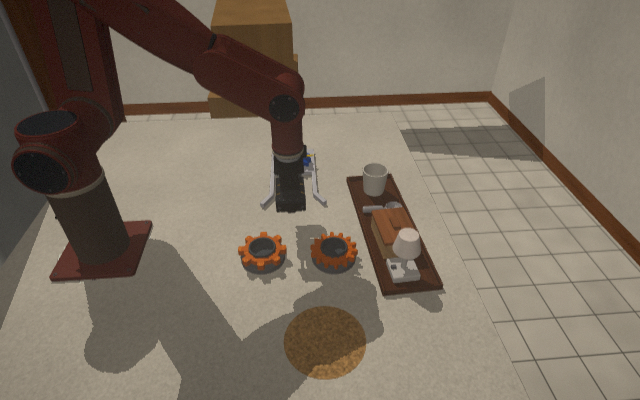

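Run:
```python
from h import *
for n in("scene","side"):
    c=dict(np.load(f"{n}_a.npz"));print(n,proj(c,(.5057,.0578,.027)),proj(c,(.5057,.0578,.1)))
    P=cloud(c)
    m=(abs(P[...,0]-.5)<.1)&(abs(P[...,1]-.06)<.13)&(P[...,2]>.02)&(P[...,2]<.3)
    q=P[m]
    for z in np.arange(.02,.2,.02):
        k=q[(q[:,2]>z)&(q[:,2]<z+.02)]
        if len(k):print(round(z,2),len(k),k.min(0).round(3),k.max(0).round(3))
```

```text
scene [325.14451901 176.53981323] [325.48659328 160.56889105]
0.02 288 [ 0.401 -0.07   0.02 ] [0.6   0.187 0.04 ]
0.04 80 [ 0.437 -0.07   0.04 ] [0.6   0.066 0.06 ]
0.06 26 [0.512 0.048 0.061] [0.517 0.065 0.079]
0.08 32 [0.493 0.046 0.08 ] [0.518 0.068 0.1  ]
0.1 11 [0.494 0.054 0.1  ] [0.518 0.062 0.104]
0.12 178 [ 0.471 -0.029  0.126] [0.545 0.144 0.14 ]
0.14 387 [ 0.473 -0.036  0.14 ] [0.545 0.15  0.16 ]
0.16 895 [ 0.465 -0.038  0.16 ] [0.544 0.152 0.18 ]
0.18 111 [0.52  0.009 0.18 ] [0.53  0.073 0.199]
side [291.79528561 218.14605472] [290.65367835 197.97842225]
0.02 483 [ 0.4  -0.07  0.02] [0.599 0.186 0.04 ]
0.04 106 [ 0.402 -0.069  0.04 ] [0.598 0.051 0.057]
0.12 152 [ 0.468 -0.031  0.122] [0.541 0.14  0.14 ]
0.14 273 [ 0.468 -0.039  0.14 ] [0.542 0.113 0.16 ]
0.16 439 [ 0.47  -0.039  0.16 ] [0.542 0.053 0.18 ]
0.18 119 [0.479 0.004 0.18 ] [0.528 0.052 0.2  ]
```

View pics/scene_a.png

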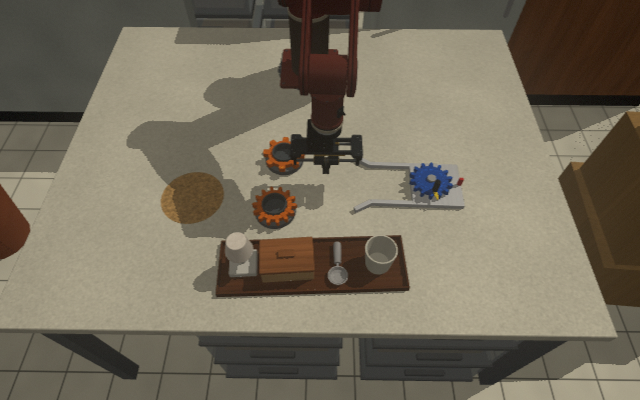

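Run:
```python
from h import *
a=dict(np.load("scene_a.npz"));P=cloud(a)
for v in range(160,182):print(v,[f"{P[v,u,2]:.3f}" for u in (322,325,328)],P[v,325,:2].round(3),a["color"][v,325])
x=[]
for n,(u,v) in (("scene",(240,125)),("side",(290,215))):
  for t in("0","_a"):
    c=dict(np.load(f"{n}{t}.npz"))["color"];x.append(cv2.resize(c[v:v+115,u:u+90] if n=="scene" else c[v:v+70,u:u+90],(400,300),interpolation=cv2.INTER_NEAREST))
cv2.imwrite("pics/cmp.png",np.vstack([np.hstack(x[:2]),np.hstack(x[2:])]))
cv2.imwrite("pics/tip.png",cv2.resize(a["color"][120:190,280:370],None,fx=8,fy=8,interpolation=cv2.INTER_NEAREST))
```

```text
160 ['0.145', '0.141', '0.147'] [0.537 0.056] [44 52 54]
161 ['0.141', '0.137', '0.145'] [0.537 0.056] [38 45 49]
162 ['0.139', '0.103', '0.137'] [0.513 0.056] [36 45 48]
163 ['0.133', '0.101', '0.135'] [0.515 0.056] [37 43 45]
164 ['0.129', '0.091', '0.129'] [0.511 0.057] [35 42 43]
165 ['0.090', '0.092', '0.097'] [0.515 0.057] [34 41 43]
166 ['0.087', '-0.001', '0.086'] [0.445 0.057] [31 35 40]
167 ['0.081', '-0.000', '0.084'] [0.449 0.057] [28 33 35]
168 ['0.075', '0.001', '0.080'] [0.453 0.057] [31 36 38]
169 ['0.074', '-0.000', '0.072'] [0.457 0.058] [28 33 35]
170 ['0.070', '0.005', '0.070'] [0.465 0.057] [29 33 36]
171 ['0.068', '-0.001', '0.065'] [0.464 0.058] [28 35 36]
172 ['0.058', '0.001', '0.063'] [0.469 0.058] [34 39 41]
173 ['0.056', '-0.002', '0.052'] [0.471 0.058] [47 56 57]
174 ['0.001', '0.002', '-0.001'] [0.477 0.058] [127 148 156]
175 ['-0.001', '0.004', '0.003'] [0.483 0.058] [131 154 162]
176 ['0.003', '0.001', '-0.001'] [0.484 0.058] [133 156 163]
177 ['0.003', '-0.001', '0.004'] [0.486 0.058] [132 155 163]
178 ['0.001', '0.000', '0.002'] [0.491 0.058] [133 155 163]
179 ['0.000', '-0.005', '0.000'] [0.491 0.058] [132 152 160]
180 ['0.003', '-0.001', '0.001'] [0.497 0.058] [129 151 159]
181 ['0.002', '-0.000', '0.001'] [0.502 0.058] [129 151 159]
```

View pics/cmp.png

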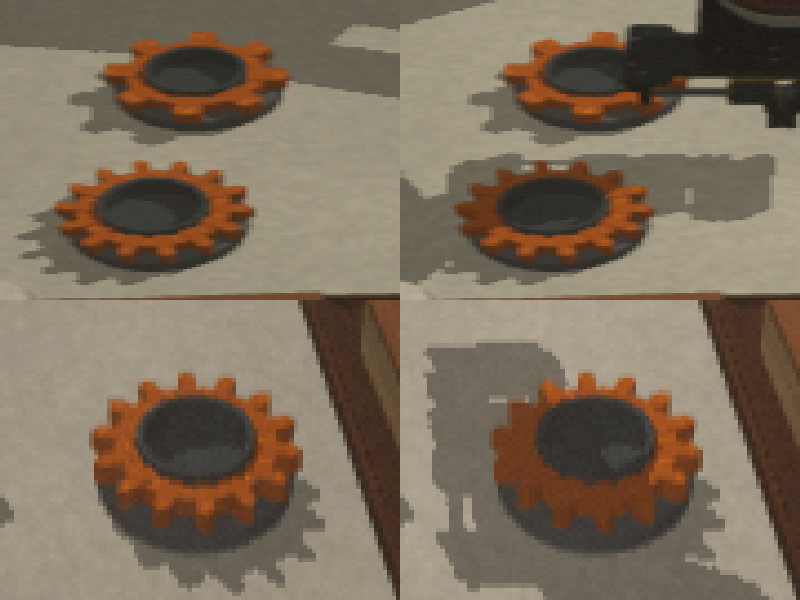

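View pics/tip.png

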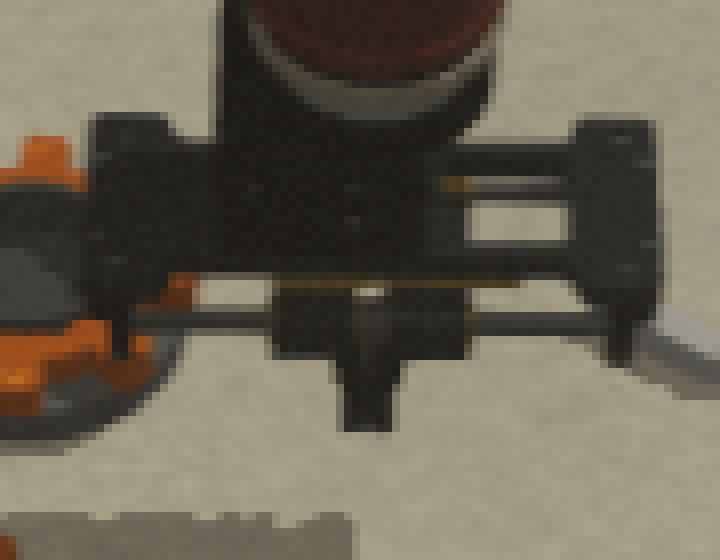

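{"op": "step_arm", "data": {
  "increments": [
    {"translation": [-1.0, 0.8, -0.7], "twist": [0, 0, 0]},
    {"translation": [-2.3, 1.75, -0.7], "twist": [0, 0, 0]},
    {"translation": [-3.5, 2.6, -0.7], "twist": [0, 0, 0]},
    {"translation": [-3.5, 2.6, -0.7], "twist": [0, 0, 0]},
    {"translation": [-3.5, 2.6, 0], "twist": [0, 0, 0]},
    {"translation": [-3.5, 2.6, 0.25], "twist": [0, 0, 0]},
    {"translation": [-3.5, 2.6, 0.4], "twist": [0, 0, 0]},
    {"translation": [-3.5, 2.6, 0.4], "twist": [0, 0, 0]}
  ]
}}

```text
time_s: 4.85
tool_pos: [0.6088, -0.0814, 0.0219]
eef_rot: [0.707, 0.707, -0.0, -0.0]
wrist_force: [-0.4, 0.1, 1.0]
finger_gap: 0.0006
```

```bash
python3 go.py 90 .6095 -.0815 .014;python3 look.py b
python3 - <<'E'
from h import *
x=[]
for n,(u,v) in (("scene",(230,140)),("side",(290,185))):
    c=dict(np.load(f"{n}_b.npz"))["color"];x.append(cv2.resize(c[v:v+90,u:u+90],(400,400),interpolation=cv2.INTER_NEAREST))
cv2.imwrite("pics/b.png",np.hstack(x))
E
```

```text
t 4.85 p [ 0.6088 -0.0814  0.0219] yaw 90.05 F [-0.4  0.1  1. ] gap 0.0006
twist [-0.0, -0.0, 0.01]
[-0.0, 0.02, 0.2]
scene wheel [ 0.4256 -0.061 ] 0.0586 324
scene wheel [ 0.6102 -0.0367] 0.0267 160
side wheel [ 0.4254 -0.0659] 0.062 605
side wheel [ 0.5864 -0.0869] 0.0474 312
side wheel [ 0.6397 -0.1133] 0.0271 149
```

View pics/b.png

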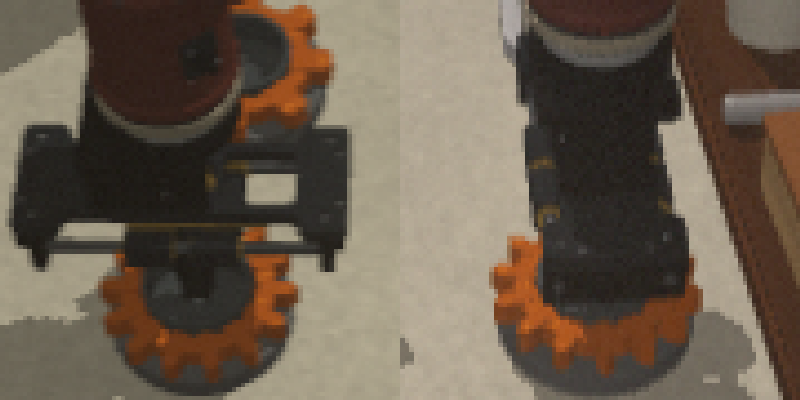

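{"op": "step_arm", "data": {
  "increments": [
    {"translation": [0, 0, 0.2], "twist": [0, 0, 0]},
    {"translation": [0.4, -0.3, 0.2], "twist": [0, 0, 0]},
    {"translation": [0.9, -0.7, 0.2], "twist": [0, 0, 0]},
    {"translation": [1.5, -1.15, 0.2], "twist": [0, 0, 0]},
    {"translation": [2.1, -1.6, 0.2], "twist": [0, 0, 0]},
    {"translation": [2.7, -2.05, 0.2], "twist": [0, 0, 0]},
    {"translation": [3.2, -2.5, 0.2], "twist": [0, 0, 0]},
    {"translation": [3.4, -2.6, 0.2], "twist": [0, 0, 0]},
    {"translation": [3.4, -2.6, 0.2], "twist": [0, 0, 0]}
  ]
}}

```text
time_s: 6.08
tool_pos: [0.5052, 0.0545, 0.0141]
eef_rot: [0.707, 0.708, 0.0, 0.0]
wrist_force: [0.7, 0.2, 0.3]
finger_gap: 0.0005
```

```bash
python3 go.py 90 .513 .13 .014;python3 look.py c
python3 - <<'E'
from h import *
x=[]
for n,(u,v) in (("scene",(270,120)),("side",(240,150))):
    c=dict(np.load(f"{n}_c.npz"))["color"];x.append(cv2.resize(c[v:v+90,u:u+90],(400,400),interpolation=cv2.INTER_NEAREST))
cv2.imwrite("pics/c.png",np.hstack(x))
E
```

```text
t 6.08 p [0.5052 0.0545 0.0141] yaw 90.07 F [0.7 0.2 0.3] gap 0.0005
twist [0.01, -0.0, 0.01]
[1.89, 0.2, 0.0]
scene wheel [ 0.4262 -0.0699] 0.0606 388
side wheel [0.4696 0.0269] 0.0387 162
side wheel [ 0.4253 -0.0658] 0.0621 706
```

View pics/c.png

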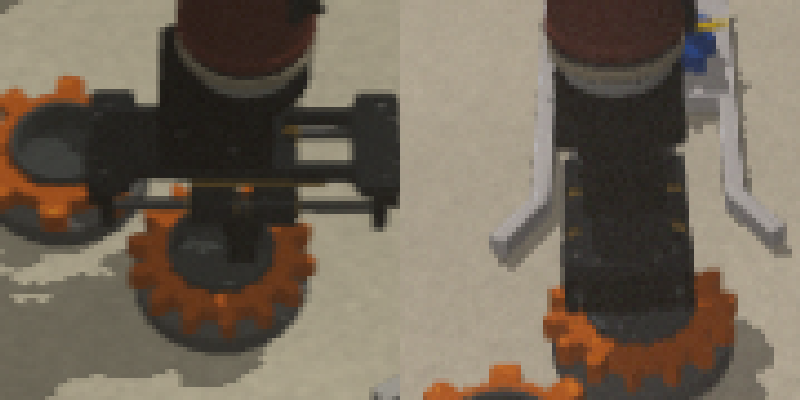

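{"op": "step_arm", "data": {
  "increments": [
    {"translation": [0, 0.2, 0], "twist": [0, 0, 0]},
    {"translation": [0.3, 0.2, 0], "twist": [0, 0, 0]},
    {"translation": [0.7, 0.2, 0], "twist": [0, 0, 0]},
    {"translation": [1.2, 0.2, 0], "twist": [0, 0, 0]},
    {"translation": [1.7, 0.2, 0], "twist": [0, 0, 0]},
    {"translation": [2.1, 0.22, 0], "twist": [0, 0, 0]},
    {"translation": [2.1, 0.22, 0], "twist": [0, 0, 0]}
  ]
}}

```text
time_s: 7.05
tool_pos: [0.5134, 0.14, 0.0138]
eef_rot: [0.706, 0.708, 0.0, -0.0]
wrist_force: [0.9, 0.9, 1.3]
finger_gap: 0.0005
```

```bash
python3 go.py 90 .515 .2 .014;python3 look.py d
python3 - <<'E'
from h import *
x=[]
for n,(u,v) in (("scene",(310,120)),("side",(240,130))):
    c=dict(np.load(f"{n}_d.npz"))["color"];x.append(cv2.resize(c[v:v+90,u:u+90],(400,400),interpolation=cv2.INTER_NEAREST))
cv2.imwrite("pics/d.png",np.hstack(x))
E
```

```text
t 7.05 p [0.5134 0.14   0.0138] yaw 90.12 F [0.9 0.9 1.3] gap 0.0005
twist [-0.0, -0.01, 0.02]
[1.5, 0.04, -0.0]
scene wheel [ 0.4266 -0.0682] 0.0612 608
side wheel [0.4759 0.1073] 0.0374 177
side wheel [ 0.4271 -0.0646] 0.0631 640
```

View pics/d.png

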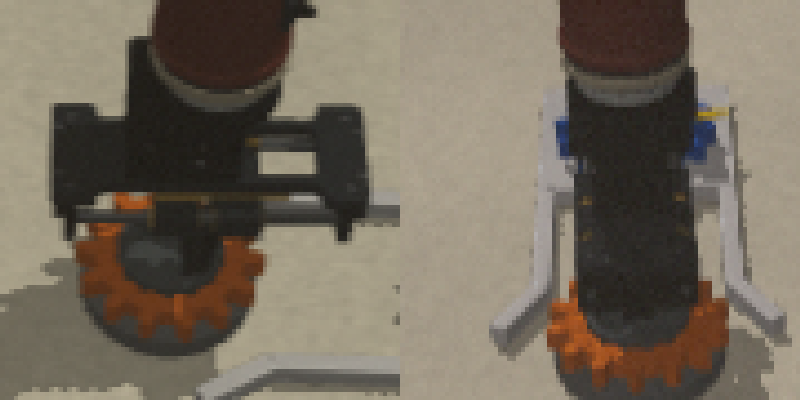

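{"op": "step_arm", "data": {
  "increments": [
    {"translation": [0.3, 0, 0], "twist": [0, 0, 0]},
    {"translation": [0.7, 0.02, 0], "twist": [0, 0, 0]},
    {"translation": [1.1, 0.03, 0], "twist": [0, 0, 0]},
    {"translation": [1.5, 0.04, 0], "twist": [0, 0, 0]},
    {"translation": [1.9, 0.05, 0], "twist": [0, 0, 0]},
    {"translation": [2.3, 0.05, 0], "twist": [0, 0, 0]},
    {"translation": [2.3, 0.05, 0], "twist": [0, 0, 0]}
  ]
}}

```text
time_s: 8.02
tool_pos: [0.5159, 0.232, 0.0142]
eef_rot: [0.706, 0.708, 0.001, -0.0]
wrist_force: [0.4, -1.3, -0.5]
finger_gap: 0.0007
```

```bash
python3 go.py 90 .515 .262 .014
```

```text
t 8.03 p [0.5159 0.232  0.0142] yaw 90.12 F [ 0.4 -1.3 -0.5] gap 0.0007
twist [0.01, -0.01, 0.02]
[0.75, -0.02, 0.01]
```

Now press in, ramping and watching the force.

{"op": "step_arm", "data": {
  "increments": [
    {"translation": [0.2, 0, 0], "twist": [0, 0, 0]},
    {"translation": [0.4, 0, 0], "twist": [0, 0, 0]},
    {"translation": [0.55, 0, 0], "twist": [0, 0, 0]},
    {"translation": [0.65, 0, 0], "twist": [0, 0, 0]},
    {"translation": [0.75, 0, 0], "twist": [0, 0, 0]},
    {"translation": [0.75, 0, 0], "twist": [0, 0, 0]}
  ]
}}

```text
time_s: 8.78
tool_pos: [0.5157, 0.2607, 0.014]
eef_rot: [0.707, 0.707, 0.0, -0.0]
wrist_force: [0.2, -1.9, 1.8]
finger_gap: 0.0003
```

```bash
python3 go.py 90 .515 .262 .014;python3 look.py e
python3 - <<'E'
from h import *
x=[]
for n,(u,v) in (("scene",(370,120)),("side",(240,120))):
    c=dict(np.load(f"{n}_e.npz"))["color"];x.append(cv2.resize(c[v:v+90,u:u+90],(400,400),interpolation=cv2.INTER_NEAREST))
cv2.imwrite("pics/e.png",np.hstack(x))
E
```

```text
t 8.78 p [0.5157 0.2607 0.014 ] yaw 90.03 F [ 0.2 -1.9  1.8] gap 0.0003
twist [0.0, -0.01, 0.01]
[0.03, -0.02, -0.0]
scene wheel [ 0.4251 -0.0664] 0.0615 483
side wheel [0.476  0.2278] 0.0365 143
side wheel [ 0.403  -0.0709] 0.058 347
side wheel [ 0.457  -0.0514] 0.0294 154
```

View pics/e.png

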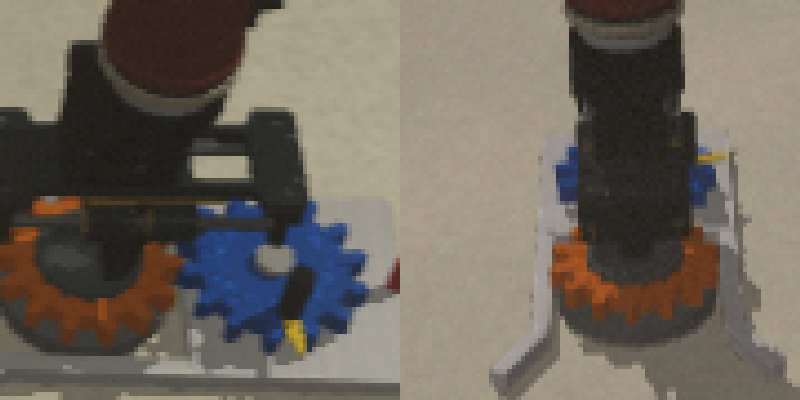

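{"op": "step_arm", "data": {
  "increments": [
    {"translation": [0.1, 0, 0], "twist": [0, 0, 0]},
    {"translation": [0.2, 0, 0], "twist": [0, 0, 0]},
    {"translation": [0.2, 0, 0], "twist": [0, 0, 0]}
  ]
}}

```text
time_s: 9.25
tool_pos: [0.5156, 0.2675, 0.0139]
eef_rot: [0.707, 0.707, -0.001, 0.0]
wrist_force: [-0.7, -6.3, 3.4]
finger_gap: 0.0006
```

{"op": "step_arm", "data": {
  "increments": [
    {"translation": [0.1, 0, 0], "twist": [0, 0, 0]},
    {"translation": [0.2, 0, 0], "twist": [0, 0, 0]},
    {"translation": [0.2, 0, 0], "twist": [0, 0, 0]}
  ]
}}

```text
time_s: 9.62
tool_pos: [0.5161, 0.2688, 0.0147]
eef_rot: [0.707, 0.708, -0.005, 0.004]
wrist_force: [-2.2, -32.7, 17.4]
finger_gap: 0.0004
```

{"op": "step_arm", "data": {
  "increments": [
    {"translation": [-0.45, 0, 0], "twist": [0, 0, 0]},
    {"translation": [-0.45, 0, 0], "twist": [0, 0, 0]},
    {"translation": [-0.45, 0, -1.2], "twist": [0, 0, 0]},
    {"translation": [-1.5, -0.5, -2.5], "twist": [0, 0, 0]},
    {"translation": [-3, -1, -2.5], "twist": [0, 0, 0]},
    {"translation": [-4.5, -1.5, -2.5], "twist": [0, 0, 0]},
    {"translation": [-6, -2, -2.5], "twist": [0, 0, 0]},
    {"translation": [-6, -2, -2.5], "twist": [0, 0, 0]}
  ]
}}

```text
time_s: 10.62
tool_pos: [0.4349, 0.0344, 0.1138]
eef_rot: [0.708, 0.706, 0.0, -0.0]
wrist_force: [0.4, -0.2, -0.6]
finger_gap: 0.0003
```

```bash
python3 go.py 90 .4255 -.0685 .08;python3 look.py f
python3 - <<'E'
from h import *
x=[]
for n,(u,v) in (("scene",(370,130)),("side",(250,130))):
    c=dict(np.load(f"{n}_f.npz"));x.append(cv2.resize(c["color"][v:v+90,u:u+100],(400,360),interpolation=cv2.INTER_CUBIC))
    print(n,proj(c,(.5155,.248,.044)))
cv2.imwrite("pics/f.png",np.hstack(x))
E
```

```text
t 10.62 p [0.4349 0.0344 0.1138] yaw 89.81 F [ 0.4 -0.2 -0.6] gap 0.0003
twist [0.0, -0.0, -0.03]
[-2.57, -0.23, 0.84]
scene wheel [ 0.4221 -0.0676] 0.0593 453
scene wheel [0.5157 0.2476] 0.0593 633
side wheel [0.5168 0.2466] 0.0582 352
side wheel [ 0.4143 -0.0709] 0.0588 418
scene [391.94462713 176.37088949]
side [292.81913351 175.034839  ]
```

View pics/f.png

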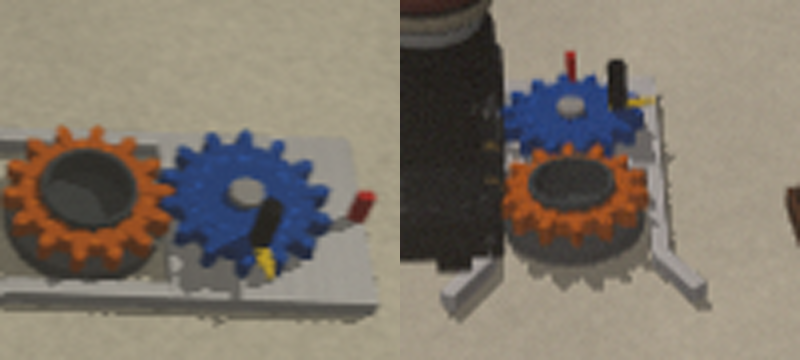

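{"op": "step_arm", "data": {
  "increments": [
    {"translation": [-1.4, -0.15, 0], "twist": [0, 0, 0]},
    {"translation": [-2.55, -0.25, 0.2], "twist": [0, 0, 0]},
    {"translation": [-2.55, -0.25, 0.6], "twist": [0, 0, 0]},
    {"translation": [-2.55, -0.25, 1.4], "twist": [0, 0, 0]},
    {"translation": [-2.55, -0.25, 2.0], "twist": [0, 0, 0]},
    {"translation": [-2.55, -0.25, 2.4], "twist": [0, 0, 0]},
    {"translation": [-2.55, -0.25, 2.5], "twist": [0, 0, 0]},
    {"translation": [-2.55, -0.25, 2.5], "twist": [0, 0, 0]}
  ]
}}

```text
time_s: 11.72
tool_pos: [0.426, -0.0645, 0.0137]
eef_rot: [0.706, 0.708, 0.0, -0.0]
wrist_force: [-0.3, 0.2, -0.0]
finger_gap: 0.0004
```

```bash
python3 go.py 90 .5725 -.339 .014;python3 look.py g
python3 - <<'E'
from h import *
x=[]
for n,(u,v) in (("scene",(240,100)),("side",(210,170))):
    c=dict(np.load(f"{n}_g.npz"));x.append(cv2.resize(c["color"][v:v+100,u:u+100],(400,400),interpolation=cv2.INTER_CUBIC))
cv2.imwrite("pics/g.png",np.hstack(x))
E
```

```text
t 11.72 p [ 0.426  -0.0645  0.0137] yaw 90.12 F [-0.3  0.2 -0. ] gap 0.0004
twist [-0.0, -0.01, 0.02]
[-6.87, 3.65, -0.01]
scene wheel [ 0.4159 -0.0227] 0.0222 91
scene wheel [0.5172 0.2484] 0.0579 626
side wheel [0.5134 0.248 ] 0.0593 369
side wheel [ 0.3953 -0.1072] 0.02 109
```

View pics/g.png

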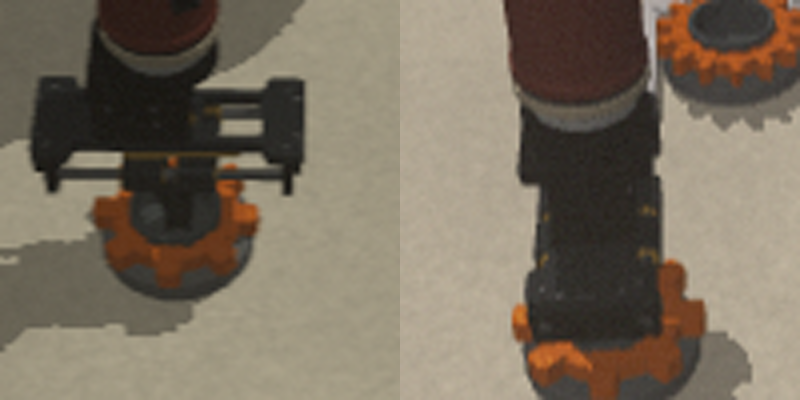

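Fingers are in the 8‑tooth hub. I'll drag it to the mat.

{"op": "step_arm", "data": {
  "increments": [
    {"translation": [-0.5, 0.25, 0], "twist": [0, 0, 0]},
    {"translation": [-1.2, 0.65, 0], "twist": [0, 0, 0]},
    {"translation": [-2.0, 1.05, 0], "twist": [0, 0, 0]},
    {"translation": [-2.8, 1.5, 0], "twist": [0, 0, 0]},
    {"translation": [-3.6, 1.9, 0], "twist": [0, 0, 0]},
    {"translation": [-4.4, 2.35, 0], "twist": [0, 0, 0]},
    {"translation": [-5.2, 2.75, 0], "twist": [0, 0, 0]},
    {"translation": [-6.0, 3.2, 0], "twist": [0, 0, 0]},
    {"translation": [-6.6, 3.5, 0], "twist": [0, 0, 0]},
    {"translation": [-6.9, 3.65, 0], "twist": [0, 0, 0]}
  ]
}}

```text
time_s: 13.08
tool_pos: [0.5718, -0.3434, 0.0138]
eef_rot: [0.707, 0.707, 0.0, -0.001]
wrist_force: [-4.2, 6.7, 5.8]
finger_gap: 0.0005
```

{"op": "step_arm", "data": {
  "increments": [
    {"translation": [0, 0, 0], "twist": [0, 0, 0]},
    {"translation": [0.3, -0.15, 0], "twist": [0, 0, 0]},
    {"translation": [0.3, -0.15, -0.6], "twist": [0, 0, 0]},
    {"translation": [0.3, -0.15, -1.5], "twist": [0, 0, 0]},
    {"translation": [0.3, -0.15, -2.5], "twist": [0, 0, 0]}
  ]
}}

```text
time_s: 13.7
tool_pos: [0.565, -0.3279, 0.1143]
eef_rot: [0.707, 0.708, -0.0, -0.001]
wrist_force: [-0.1, -0.5, 0.1]
finger_gap: 0.0
```

```bash
python3 go.py 90 .53 .2 .11;python3 look.py hh
```

```text
t 13.7 p [ 0.565  -0.3279  0.1143] yaw 90.09 F [-0.1 -0.5  0.1] gap 0.0
twist [-0.01, -0.01, 0.01]
[13.2, -0.85, 0.12]
scene wheel [0.5156 0.2484] 0.0593 630
scene wheel [ 0.5693 -0.3259] 0.0623 743
side wheel [ 0.5691 -0.3275] 0.0625 1140
```

View pics/side_hh.png

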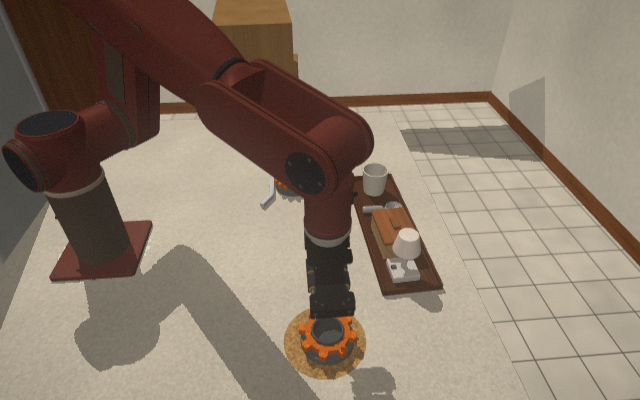

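{"op": "step_arm", "data": {
  "increments": [
    {"translation": [1.5, 0.1, 0], "twist": [0, 0, -1]},
    {"translation": [3, 0.2, 0], "twist": [0, 0, -2]},
    {"translation": [4.5, 0.3, 0], "twist": [0, 0, -3]},
    {"translation": [6, 0.4, 0], "twist": [0, 0, -4]},
    {"translation": [7.5, 0.5, 0], "twist": [0, 0, -5]},
    {"translation": [9, 0.6, 0], "twist": [0, 0, -6]},
    {"translation": [10.5, 0.7, 0], "twist": [0, 0, -7]},
    {"translation": [12, 0.8, 0], "twist": [0, 0, -7.5]},
    {"translation": [13, 0.9, 0], "twist": [0, 0, -7.5]},
    {"translation": [13, 0.9, 0], "twist": [0, 0, -7.5]}
  ]
}}

```text
time_s: 15.05
tool_pos: [0.5999, 0.1938, 0.1132]
eef_rot: [0.38, 0.925, 0.0, -0.0]
wrist_force: [-0.1, -0.6, 1.2]
finger_gap: 0.0006
```

```bash
python3 go.py 135 .59 .32 .11;python3 look.py i
cat > ang.py <<'E'
import sys
from h import *
# angle estimates of pointer / mark from saved pictures
ax=np.array([.517,.36])
for n in("scene","side"):
    c=dict(np.load(f"{n}_{sys.argv[1]}.npz"));P=cloud(c);M=masks(c)
    near=(abs(P[...,0]-.517)<.12)&(abs(P[...,1]-.36)<.12)&(P[...,2]<.12)
    for k,z in(("yellow",.041),("red",.044)):
        v,u=np.nonzero(M[k]&near)
        if len(u):
            X=np.array([ray(c,a,b,z)[:2] for a,b in zip(u,v)]);
            if k=="red": X=X[np.argsort(v)[:6]]
            d=X.mean(0)-ax;print(n,k,len(u),X.mean(0).round(4),"ang",round(np.arctan2(d[1],d[0]),3),"r",np.hypot(*d).round(4))
    hsv=cv2.cvtColor(c["color"],cv2.COLOR_BGR2HSV)
    m=near&(P[...,2]>.041)&(P[...,2]<.085)&(hsv[...,2]<60)
    q=P[m];
    if len(q):print(n,"pin pts",len(q),q.mean(0).round(4))
    m=near&(P[...,2]>.038)&(hsv[...,1]<60)&(hsv[...,2]>90)&(np.hypot(P[...,0]-.517,P[...,1]-.36)<.02)
    v,u=np.nonzero(m)
    if len(u):print(n,"boss",len(u),np.mean([ray(c,a,b,.044)[:2] for a,b in zip(u,v)],0).round(4))
E
python3 ang.py i;python3 ang.py 0 2>/dev/null; cp scene0.npz scene_0.npz; cp side0.npz side_0.npz; python3 ang.py 0; python3 ang.py hh
```

```text
t 15.05 p [0.5999 0.1938 0.1132] yaw 135.31 F [-0.1 -0.6  1.2] gap 0.0006
twist [-0.0, -0.01, 0.05]
[2.39, 2.07, 0.08]
scene wheel [0.5243 0.2544] 0.0565 393
scene wheel [ 0.5853 -0.3412] 0.0577 349
side wheel [0.513  0.2501] 0.0591 340
side wheel [ 0.584  -0.3376] 0.0591 653
scene yellow 18 [0.5751 0.3648] ang 0.083 r 0.0583
scene red 6 [0.5206 0.4434] ang 1.528 r 0.0835
scene pin pts 88 [0.5494 0.3324 0.0593]
scene boss 44 [0.5175 0.3599]
side yellow 5 [0.5747 0.3677] ang 0.133 r 0.0582
side red 4 [0.5188 0.4376] ang 1.548 r 0.0776
side pin pts 67 [0.5424 0.3341 0.0577]
side boss 24 [0.5168 0.3612]
scene yellow 16 [0.5753 0.3652] ang 0.09 r 0.0586
scene red 6 [0.5206 0.4434] ang 1.528 r 0.0835
scene pin pts 62 [0.5622 0.3614 0.066 ]
scene boss 42 [0.5171 0.36  ]
side yellow 5 [0.5747 0.3677] ang 0.133 r 0.0582
side red 3 [0.5188 0.4388] ang 1.548 r 0.0788
side pin pts 46 [0.5565 0.3595 0.0644]
side boss 24 [0.5164 0.362 ]
scene yellow 16 [0.5753 0.3652] ang 0.09 r 0.0586
scene red 6 [0.5206 0.4434] ang 1.528 r 0.0835
scene pin pts 92 [0.5459 0.3291 0.059 ]
scene boss 43 [0.5177 0.3597]
```

Run:
```python
from workcell import imaging
import cv2,numpy as np
c=imaging.read_camera("wrist");cv2.imwrite("pics/wr_i.png",c["color"]);print(c["mtx"],c["R"],c["t"])
p=-c["R"].T@c["t"];print(p)
```

```text
[[309.70691629   0.         312.00809149]
 [  0.         309.70691629 199.24545417]
 [  0.           0.           1.        ]] [[-0.70836619  0.70584398  0.00126912]
 [ 0.67696918  0.67887699  0.28432158]
 [ 0.1998251   0.20226295 -0.95872813]] [ 0.28990108 -0.54294025  0.14179605]
[0.54457553 0.13528462 0.28994557]
```

View pics/wr_i.png

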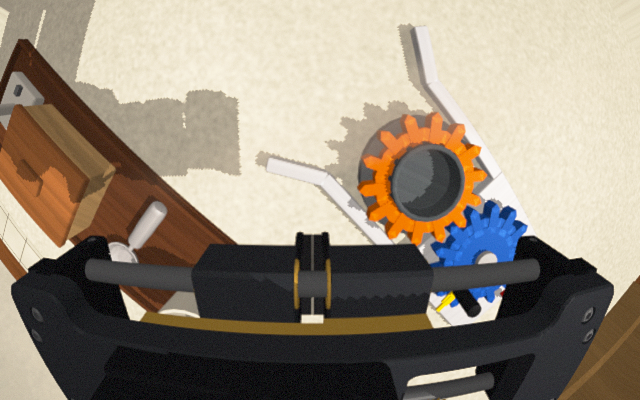

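View pics/scene_i.png

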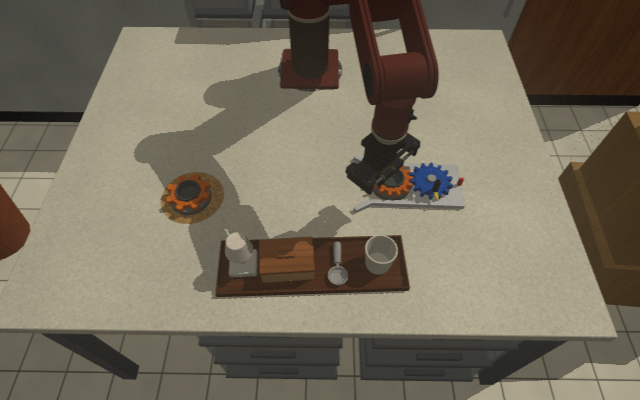

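```bash
python3 go.py 135 .59 .331 .1 .59 .331 .042
```

```text
t 15.2 p [0.6007 0.1899 0.1134] yaw 135.06 F [ 0.6 -0.   0.8] gap 0.0003
twist [-0.01, -0.0, 0.01]
[2.68, 2.31, 0.33]
[2.68, 2.31, 1.78]
```

{"op": "step_arm", "data": {
  "increments": [
    {"translation": [0.9, 0.8, 0], "twist": [0, 0, 0]},
    {"translation": [1.8, 1.55, 0], "twist": [0, 0, 0]},
    {"translation": [2.7, 2.3, 0], "twist": [0, 0, 0]},
    {"translation": [2.7, 2.3, 0.6], "twist": [0, 0, 0]},
    {"translation": [2.7, 2.3, 1.3], "twist": [0, 0, 0]},
    {"translation": [2.7, 2.3, 1.8], "twist": [0, 0, 0]},
    {"translation": [2.7, 2.3, 1.8], "twist": [0, 0, 0]},
    {"translation": [2.7, 2.3, 1.8], "twist": [0, 0, 0]}
  ]
}}

```text
time_s: 16.2
tool_pos: [0.5911, 0.3313, 0.0429]
eef_rot: [0.383, 0.924, 0.0, 0.001]
wrist_force: [-0.0, 0.5, 0.4]
finger_gap: 0.0006
```

```bash
python3 go.py 135 .570 .351 .042;python3 look.py j; python3 ang.py j;python3 - <<'E'
from h import *
x=[]
for n,(u,v) in (("scene",(390,120)),("side",(260,100))):
    c=dict(np.load(f"{n}_j.npz"));x.append(cv2.resize(c["color"][v:v+100,u:u+100],(400,400),interpolation=cv2.INTER_CUBIC))
cv2.imwrite("pics/j.png",np.hstack(x))
E
```

```text
t 16.2 p [0.5911 0.3313 0.0429] yaw 134.98 F [-0.   0.5  0.4] gap 0.0006
twist [0.01, 0.01, -0.0]
[0.72, -0.03, 0.02]
scene wheel [0.5139 0.2468] 0.0597 526
scene wheel [ 0.5689 -0.3278] 0.0626 752
side wheel [0.5135 0.2488] 0.0574 324
side wheel [ 0.5693 -0.3258] 0.0624 1333
scene yellow 8 [0.5806 0.3657] ang 0.089 r 0.0639
scene red 7 [0.5206 0.4434] ang 1.528 r 0.0835
scene pin pts 32 [0.5114 0.2663 0.0434]
side yellow 3 [0.5713 0.368 ] ang 0.146 r 0.0549
side red 6 [0.5192 0.433 ] ang 1.541 r 0.073
side pin pts 114 [0.5628 0.3297 0.0647]
side boss 25 [0.5169 0.3607]
```

View pics/j.png

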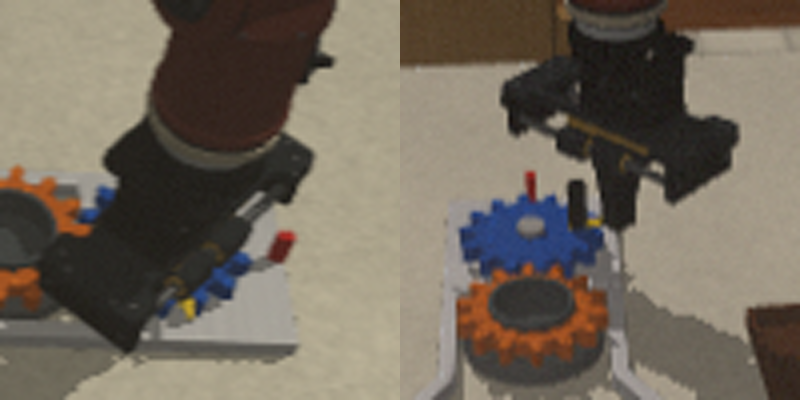

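```bash
cat > path.py <<'E'
import sys,numpy as np
from workcell import telemetry
from scipy.spatial.transform import Rotation as Ro
# path.py d th1 th2 n : tool shifts (units) so the finger face, normal along tool x, sits at pin angle th
s=telemetry.get_state();R=Ro.from_quat(s["eef_rot"]);p=np.array(s["tool_pos"]);a=list(map(float,sys.argv[1:]))
print(round(s["time_s"],2),p.round(4))
xa=R.as_matrix()[:,0]
for th in np.linspace(a[1],a[2],int(a[3])):
    t=np.array([.517+.04*np.cos(th),.3603+.04*np.sin(th),.042])-a[0]*xa;t[2]=.042
    print(round(th,3),(R.inv().apply(t-p)/.04).round(2))
E
python3 path.py .019 .1 1.15 10
```

```text
16.3 [0.5915 0.3319 0.0436]
0.1 [ 0.71 -0.04  0.04]
0.217 [0.81 0.03 0.04]
0.333 [0.91 0.09 0.04]
0.45 [1.02 0.13 0.04]
0.567 [1.13 0.16 0.04]
0.683 [1.24 0.18 0.04]
0.8 [1.36 0.19 0.04]
0.917 [1.48 0.18 0.04]
1.033 [1.59 0.16 0.04]
1.15 [1.7  0.12 0.04]
```

{"op": "step_arm", "data": {
  "increments": [
    {"translation": [0.4, -0.03, 0], "twist": [0, 0, 0]},
    {"translation": [0.7, -0.03, 0], "twist": [0, 0, 0]},
    {"translation": [0.81, 0.03, 0], "twist": [0, 0, 0]},
    {"translation": [0.91, 0.09, 0], "twist": [0, 0, 0]},
    {"translation": [1.02, 0.13, 0], "twist": [0, 0, 0]},
    {"translation": [1.13, 0.16, 0], "twist": [0, 0, 0]},
    {"translation": [1.24, 0.18, 0], "twist": [0, 0, 0]},
    {"translation": [1.36, 0.19, 0], "twist": [0, 0, 0]},
    {"translation": [1.48, 0.18, 0], "twist": [0, 0, 0]},
    {"translation": [1.48, 0.18, 0], "twist": [0, 0, 0]}
  ]
}}

```text
time_s: 17.55
tool_pos: [0.5526, 0.379, 0.0417]
eef_rot: [0.382, 0.924, -0.0, -0.0]
wrist_force: [-0.3, -0.3, -0.3]
finger_gap: 0.0005
```

```bash
python3 look.py k; python3 ang.py k;python3 path.py .019 .917 1.5 6;python3 - <<'E'
from h import *
x=[]
for n,(u,v) in (("scene",(390,120)),("side",(260,100))):
    c=dict(np.load(f"{n}_k.npz"));x.append(cv2.resize(c["color"][v:v+100,u:u+100],(400,400),interpolation=cv2.INTER_CUBIC))
cv2.imwrite("pics/k.png",np.hstack(x))
E
```

```text
scene wheel [0.5169 0.2472] 0.0604 656
scene wheel [ 0.568  -0.3272] 0.0626 750
side wheel [0.5134 0.2474] 0.0586 356
side wheel [ 0.5693 -0.3262] 0.0626 1329
scene yellow 18 [0.5516 0.4069] ang 0.934 r 0.0583
scene red 6 [0.5206 0.4434] ang 1.528 r 0.0835
scene pin pts 35 [0.5179 0.2774 0.0453]
side red 5 [0.5187 0.4342] ang 1.549 r 0.0742
side pin pts 92 [0.5384 0.3516 0.0627]
side boss 1 [0.5128 0.3554]
17.65 [0.5528 0.3787 0.0416]
0.917 [-0.04  0.03 -0.01]
1.034 [ 0.08  0.01 -0.01]
1.15 [ 0.19 -0.02 -0.01]
1.267 [ 0.3  -0.07 -0.01]
1.383 [ 0.4  -0.13 -0.01]
1.5 [ 0.49 -0.2  -0.01]
```

View pics/k.png

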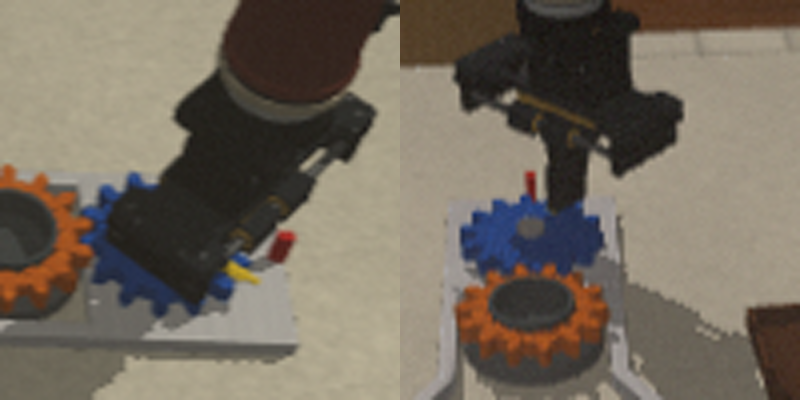

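{"op": "step_arm", "data": {
  "increments": [
    {"translation": [0.08, 0.01, 0], "twist": [0, 0, 0]},
    {"translation": [0.19, -0.02, 0], "twist": [0, 0, 0]},
    {"translation": [0.25, -0.05, 0], "twist": [0, 0, 0]},
    {"translation": [0.3, -0.07, 0], "twist": [0, 0, 0]},
    {"translation": [0.3, -0.07, 0], "twist": [0, 0, 0]}
  ]
}}

```text
time_s: 18.27
tool_pos: [0.5427, 0.3853, 0.0419]
eef_rot: [0.382, 0.924, 0.0, -0.0]
wrist_force: [0.0, -0.8, 1.1]
finger_gap: 0.0004
```

```bash
python3 look.py l; python3 ang.py l;python3 path.py .019 1.25 1.55 7;python3 - <<'E'
from h import *
c=dict(np.load(f"scene_l.npz"));cv2.imwrite("pics/l.png",cv2.resize(c["color"][150:210,405:475],None,fx=8,fy=8,interpolation=cv2.INTER_CUBIC))
E
```

```text
scene wheel [0.5156 0.2471] 0.0596 650
scene wheel [ 0.5692 -0.3264] 0.0627 756
side wheel [0.5147 0.2468] 0.0582 360
side wheel [ 0.5688 -0.3264] 0.0623 1318
scene yellow 17 [0.536 0.415] ang 1.238 r 0.0582
scene red 6 [0.5206 0.4434] ang 1.528 r 0.0835
scene pin pts 30 [0.5151 0.2675 0.0439]
side red 5 [0.5187 0.4342] ang 1.549 r 0.0742
side pin pts 84 [0.5306 0.3597 0.0633]
side boss 1 [0.5096 0.362 ]
18.38 [0.5427 0.3852 0.0418]
1.25 [-0.01 -0.   -0.01]
1.3 [ 0.03 -0.02 -0.01]
1.35 [ 0.08 -0.05 -0.01]
1.4 [ 0.12 -0.08 -0.01]
1.45 [ 0.16 -0.11 -0.01]
1.5 [ 0.2  -0.14 -0.01]
1.55 [ 0.23 -0.17 -0.  ]
```

View pics/l.png

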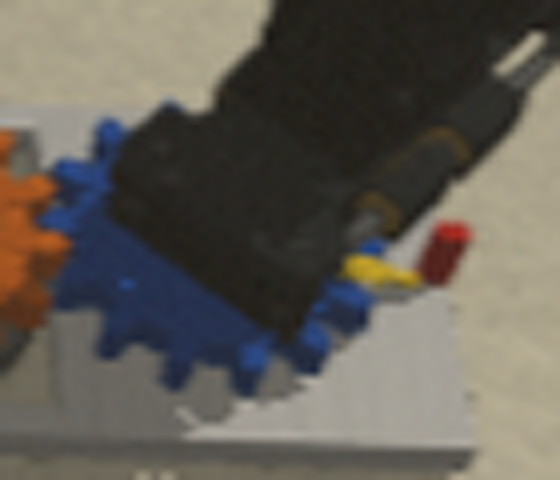

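{"op": "step_arm", "data": {
  "increments": [
    {"translation": [0.06, -0.04, 0], "twist": [0, 0, 0]},
    {"translation": [0.12, -0.08, 0], "twist": [0, 0, 0]},
    {"translation": [0.16, -0.11, 0], "twist": [0, 0, 0]},
    {"translation": [0.16, -0.11, 0], "twist": [0, 0, 0]}
  ]
}}

```text
time_s: 18.88
tool_pos: [0.535, 0.3866, 0.0419]
eef_rot: [0.382, 0.924, -0.0, -0.0]
wrist_force: [0.1, -0.6, 0.5]
finger_gap: 0.0006
```

```bash
python3 look.py m; python3 ang.py m;python3 path.py .019 1.45 1.59 8;python3 - <<'E'
from h import *
c=dict(np.load(f"scene_m.npz"));cv2.imwrite("pics/m.png",cv2.resize(c["color"][150:210,405:475],None,fx=8,fy=8,interpolation=cv2.INTER_CUBIC))
E
```

```text
scene wheel [0.5135 0.247 ] 0.0579 607
scene wheel [ 0.57   -0.3265] 0.0623 748
side wheel [0.5134 0.2476] 0.059 329
side wheel [ 0.568  -0.3257] 0.063 1320
scene yellow 17 [0.5254 0.4169] ang 1.424 r 0.0575
scene red 7 [0.5206 0.4434] ang 1.528 r 0.0835
scene pin pts 28 [0.5147 0.2665 0.0432]
side pin pts 92 [0.5244 0.3582 0.0626]
18.98 [0.5351 0.3866 0.0418]
1.45 [-0.  0. -0.]
1.47 [ 0.01 -0.01 -0.  ]
1.49 [ 0.03 -0.02 -0.  ]
1.51 [ 0.04 -0.04 -0.  ]
1.53 [ 0.06 -0.05 -0.  ]
1.55 [ 0.07 -0.06 -0.  ]
1.57 [ 0.09 -0.08 -0.  ]
1.59 [ 0.1  -0.09 -0.  ]
```

View pics/m.png

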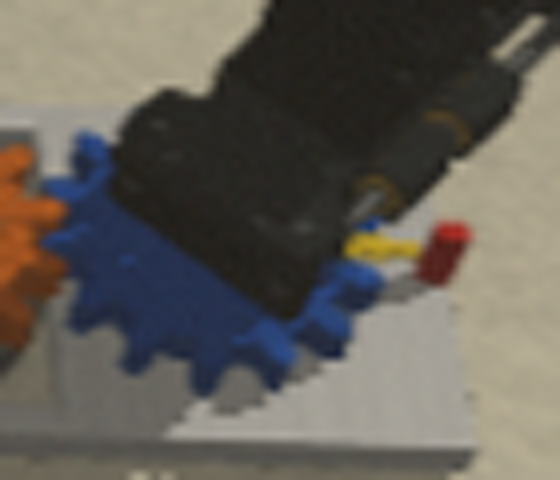

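{"op": "step_arm", "data": {
  "increments": [
    {"translation": [-0.5, 0.1, 0], "twist": [0, 0, 0]},
    {"translation": [-1, 0.3, -1], "twist": [0, 0, 0]},
    {"translation": [-2, -0.7, -2], "twist": [0, 0, 0]},
    {"translation": [-3, -1.7, -2], "twist": [0, 0, 0]},
    {"translation": [-4, -2.7, -2], "twist": [0, 0, 0]},
    {"translation": [-5, -3.7, -2], "twist": [0, 0, 0]},
    {"translation": [-5, -3.7, -2], "twist": [0, 0, 0]}
  ]
}}

```text
time_s: 19.85
tool_pos: [0.5731, 0.1358, 0.122]
eef_rot: [0.385, 0.923, -0.0, 0.0]
wrist_force: [-0.6, 0.4, -0.3]
finger_gap: 0.0004
```

```bash
python3 look.py n; python3 ang.py n;python3 go.py 135 .545 .378 .042;python3 - <<'E'
from h import *
x=[]
for n,(u,v) in (("scene",(410,145)),("side",(265,125))):
    c=dict(np.load(f"{n}_n.npz"));x.append(cv2.resize(c["color"][v:v+60,u:u+60],(400,400),interpolation=cv2.INTER_NEAREST))
cv2.imwrite("pics/n.png",np.hstack(x))
E
```

```text
scene wheel [0.5156 0.2475] 0.0601 668
scene wheel [ 0.5879 -0.3622] 0.0454 213
side wheel [0.513  0.2479] 0.0585 366
side wheel [ 0.5884 -0.3597] 0.0474 444
scene yellow 17 [0.5254 0.4169] ang 1.424 r 0.0575
scene red 6 [0.5206 0.4434] ang 1.528 r 0.0835
scene pin pts 92 [0.5222 0.3442 0.0562]
scene boss 43 [0.5178 0.3597]
side pin pts 47 [0.5167 0.3399 0.0513]
side boss 24 [0.5168 0.3612]
t 19.95 p [0.5729 0.1394 0.1221] yaw 134.89 F [ 0.1 -0.2 -0.1] gap 0.0002
twist [0.01, -0.0, -0.02]
[4.72, 3.71, 2.0]
```

View pics/n.png

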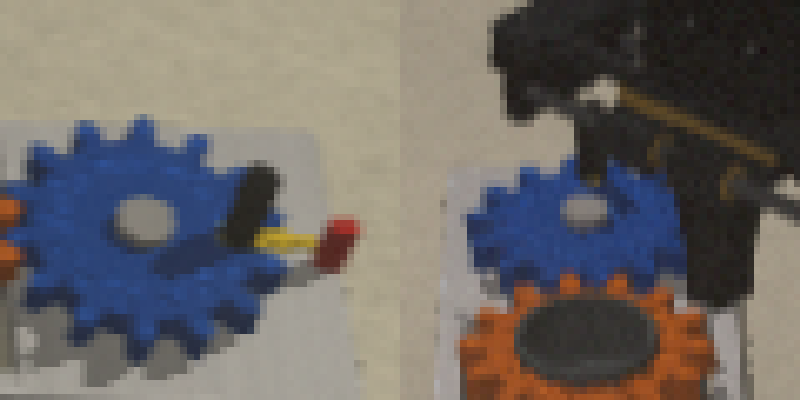

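```bash
cat > fine.py <<'E'
import sys
from h import *
c=dict(np.load(f"scene_{sys.argv[1]}.npz"));I=c["color"].astype(float)
B,G,Rr=I[...,0],I[...,1],I[...,2]
def cen(w,u0,u1,v0,v1):
    s=w[v0:v1,u0:u1];v,u=np.mgrid[v0:v1,u0:u1];return (s*u).sum()/s.sum(),(s*v).sum()/s.sum()
bo=np.array([431.4,177.0])
A=ray(c,*proj(c,(.5172,.3602,.044)),.044)[:2]
# yellow weight: min(G,R)-B ; red top: R-G bright
w=np.clip(np.minimum(G,Rr)-B-40,0,None);py=cen(w,446,460,172,192)
wr=np.clip(Rr-np.maximum(G,B)-60,0,None)
print("rows red",[(v,wr[v,455:468].astype(int).tolist()) for v in range(176,187)])
print("rows yel",[(v,w[v,444:462].astype(int).tolist()) for v in range(176,186)])
top=(Rr>170)&(G<90);v,u=np.nonzero(top&(np.arange(640)>450)[None,:]&(np.arange(640)<470)[None,:]);print("red top px",list(zip(u,v)))
Y=ray(c,*py,.041)[:2]
print("yel",np.round(py,2),Y.round(4),"ang",np.arctan2(Y[1]-A[1],Y[0]-A[0]).round(3))
for X in((.5185,.444),(.5195,.444),(.5205,.444)):print("mark pred",X,proj(c,(*X,.044)).round(2),np.arctan2(X[1]-A[1],X[0]-A[0]).round(3))
print("axis px",proj(c,(*A,.044)).round(2))
E
python3 fine.py n
```

```text
rows red [(176, [0, 0, 0, 0, 0, 0, 0, 0, 0, 0, 0, 0, 0]), (177, [0, 0, 0, 0, 0, 0, 0, 0, 0, 0, 0, 0, 0]), (178, [0, 0, 0, 0, 0, 37, 39, 40, 0, 0, 0, 0, 0]), (179, [0, 0, 0, 0, 0, 31, 48, 51, 22, 0, 0, 0, 0]), (180, [0, 0, 0, 0, 0, 0, 0, 0, 0, 0, 0, 0, 0]), (181, [0, 0, 0, 0, 0, 0, 0, 0, 0, 0, 0, 0, 0]), (182, [0, 0, 0, 0, 0, 0, 0, 0, 0, 0, 0, 0, 0]), (183, [0, 0, 0, 0, 0, 0, 0, 0, 0, 0, 0, 0, 0]), (184, [0, 0, 0, 0, 0, 0, 0, 0, 0, 0, 0, 0, 0]), (185, [0, 0, 0, 0, 0, 0, 0, 0, 0, 0, 0, 0, 0]), (186, [0, 0, 0, 0, 0, 0, 0, 0, 0, 0, 0, 0, 0])]
rows yel [(176, [0, 0, 0, 0, 0, 0, 0, 0, 0, 0, 0, 0, 0, 0, 0, 0, 0, 0]), (177, [0, 0, 0, 0, 0, 0, 0, 0, 0, 0, 0, 0, 0, 0, 0, 0, 0, 0]), (178, [0, 0, 0, 0, 0, 0, 0, 0, 0, 0, 0, 0, 0, 0, 0, 0, 0, 0]), (179, [0, 0, 0, 0, 0, 14, 27, 27, 23, 0, 0, 0, 0, 0, 0, 0, 0, 0]), (180, [0, 0, 0, 0, 16, 48, 63, 69, 69, 60, 47, 39, 42, 0, 0, 0, 0, 0]), (181, [0, 0, 0, 0, 32, 55, 40, 46, 59, 48, 40, 49, 55, 10, 0, 0, 0, 0]), (182, [0, 0, 0, 0, 0, 0, 0, 5, 17, 0, 0, 0, 0, 0, 0, 0, 0, 0]), (183, [0, 0, 0, 0, 0, 0, 0, 0, 0, 0, 0, 0, 0, 0, 0, 0, 0, 0]), (184, [0, 0, 0, 0, 0, 0, 0, 0, 0, 0, 0, 0, 0, 0, 0, 0, 0, 0]), (185, [0, 0, 0, 0, 0, 0, 0, 0, 0, 0, 0, 0, 0, 0, 0, 0, 0, 0])]
red top px []
yel [452.03 180.39] [0.5253 0.418 ] ang 1.431
mark pred (0.5185, 0.444) [461.09 177.92] 1.555
mark pred (0.5195, 0.444) [461.15 178.2 ] 1.543
mark pred (0.5205, 0.444) [461.22 178.48] 1.531
axis px [431.48 177.25]
```

{"op": "step_arm", "data": {
  "increments": [
    {"translation": [1, 1.3, 0], "twist": [0, 0, 0]},
    {"translation": [2, 2.6, 0], "twist": [0, 0, 0]},
    {"translation": [3, 3.9, 0], "twist": [0, 0, 0]},
    {"translation": [4, 5.2, 0], "twist": [0, 0, 0]},
    {"translation": [4.9, 6.5, 0], "twist": [0, 0, 0]},
    {"translation": [4.9, 6.5, 0], "twist": [0, 0, 0]},
    {"translation": [4.9, 6.5, 0], "twist": [0, 0, 0]},
    {"translation": [4.9, 6.5, 0], "twist": [0, 0, 0]}
  ]
}}

```text
time_s: 20.95
tool_pos: [0.6172, 0.4619, 0.1217]
eef_rot: [0.383, 0.924, -0.0, -0.0]
wrist_force: [0.9, 0.0, -0.3]
finger_gap: 0.0005
```

```bash
cat > wr.py <<'E'
import sys
from h import *
from workcell import imaging
c=imaging.read_camera("wrist");np.savez(f"wr_{sys.argv[1]}.npz",**c)
def wproj(X):
    p=c["R"]@np.asarray(X,float)+c["t"];th=np.arctan2(np.hypot(p[0],p[1]),p[2]);f=c["mtx"][0,0];r=th*f/np.hypot(p[0],p[1]);return np.array([c["mtx"][0,2]+r*p[0],c["mtx"][1,2]+r*p[1]])
pu=wproj((.517,.3602,.044)).astype(int);print("axis px",wproj((.517,.3602,.044)),"mark",wproj((.52,.444,.044)))
u0,v0=max(0,min(540,pu[0]-50)),max(0,min(300,pu[1]-50))
print("crop origin",u0,v0)
cv2.imwrite(f"pics/wrc_{sys.argv[1]}.png",cv2.resize(c["color"][v0:v0+100,u0:u0+130],None,fx=6,fy=6,interpolation=cv2.INTER_NEAREST))
cv2.imwrite(f"pics/wr_{sys.argv[1]}.png",c["color"])
E
python3 go.py 135 .545 .378 .042; python3 wr.py o
```

```text
t 20.95 p [0.6172 0.4619 0.1217] yaw 135.0 F [ 0.9  0.  -0.3] gap 0.0005
twist [-0.01, 0.0, 0.0]
[-0.2, -2.76, 1.99]
axis px [309.81402704  33.41203615] mark [379.37795787 107.94312336]
crop origin 259 0
```

View pics/wr_o.png

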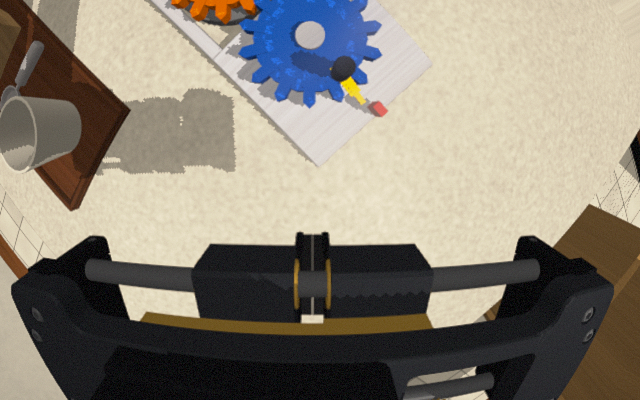

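View pics/wrc_o.png

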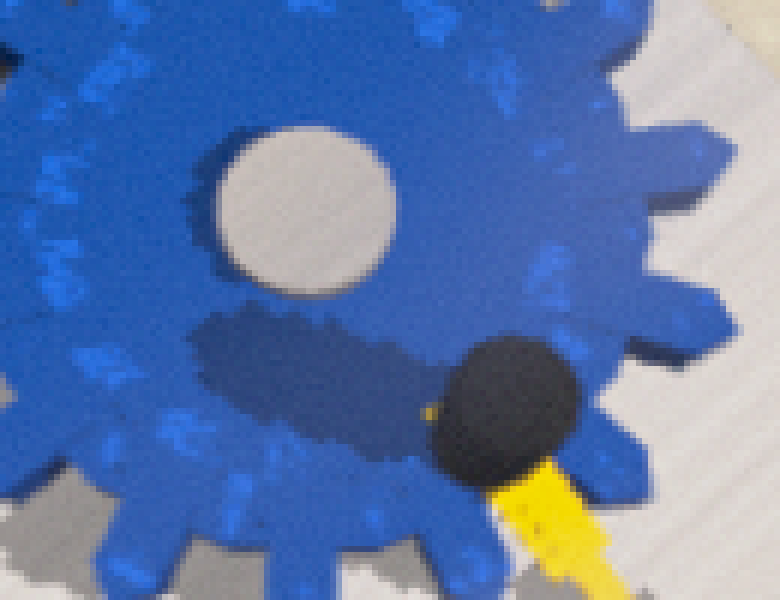

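```bash
cat > wang.py <<'E'
import sys
from h import *
c=dict(np.load(f"wr_{sys.argv[1]}.npz"));hsv=cv2.cvtColor(c["color"],cv2.COLOR_BGR2HSV).astype(int);H,S,V=hsv[...,0],hsv[...,1],hsv[...,2]
m=c["mtx"];o=-c["R"].T@c["t"]
def wray(u,v,z):
    x,y=(u-m[0,2]),(v-m[1,2]);r=np.hypot(x,y);th=r/m[0,0];d=np.array([np.sin(th)*x/r,np.sin(th)*y/r,np.cos(th)]);d=c["R"].T@d;return (o+d*(z-o[2])/d[2])[:2]
def big(mask,near,maxd=140):
    N,L,st,ce=cv2.connectedComponentsWithStats(mask.astype(np.uint8))
    k=max((i for i in range(1,N) if np.hypot(*(ce[i]-near))<maxd),key=lambda i:st[i,4]);v,u=np.nonzero(L==k);return u,v
# boss: grey blob nearest inside blue
blue=((H>100)&(H<125)&(S>120)).astype(np.uint8)
vs,us=np.nonzero(blue);bc=np.array([us.mean(),vs.mean()])
grey=(S<40)&(V>110)
N,L,st,ce=cv2.connectedComponentsWithStats(grey.astype(np.uint8),connectivity=4)
k=min((i for i in range(1,N) if 200<st[i,4]<2500),key=lambda i:np.hypot(*(ce[i]-bc)))
A=wray(*ce[k],.044);print("boss px",ce[k].round(1),st[k,4],A.round(4))
u,v=big((H>20)&(H<35)&(S>150)&(V>120),bc);Y=np.array([wray(a,b,.041) for a,b in zip(u,v)])
dY=Y-A;r=np.hypot(*dY.T);an=np.arctan2(dY[:,1],dY[:,0])
print("yel n",len(u),"r",r.min().round(4),r.max().round(4),"ang mean",np.arctan2(*dY.mean(0)[::-1]).round(4),"tip ang",an[r>r.max()-.006].mean().round(4),"mid",an[(r>.052)&(r<.06)].mean().round(4))
for vt in(150,190,200,210):
    mm=((H<8)|(H>172))&(S>90)&(V>vt)
    try:u,v=big(mm,bc,170)
    except ValueError:continue
    X=np.array([wray(a,b,.044) for a,b in zip(u,v)]);d=X-A;an2=np.arctan2(d[:,1],d[:,0])
    print("red V>",vt,len(u),X.mean(0).round(4),"r",np.hypot(*d.mean(0)).round(4),"ang",np.arctan2(*d.mean(0)[::-1]).round(4),"range",an2.min().round(3),an2.max().round(3),"box",u.min(),u.max(),v.min(),v.max())
E
python3 wang.py o
python3 - <<'E'
import cv2,numpy as np
c=np.load("wr_o.npz")["color"]
cv2.imwrite("pics/wrm_o.png",cv2.resize(c[60:125,330:400],None,fx=8,fy=8,interpolation=cv2.INTER_NEAREST))
E
```

```text
boss px [309.5  34.8] 654 [0.518  0.3609]
yel n 262 r 0.0466 0.071 ang mean 1.4474 tip ang 1.4473 mid 1.4483
red V> 150 133 [0.5202 0.4446] r 0.0838 ang 1.5444 range 1.497 1.594 box 373 387 102 116
red V> 190 114 [0.5199 0.4451] r 0.0842 ang 1.5485 range 1.505 1.594 box 374 387 102 116
red V> 200 111 [0.5198 0.4451] r 0.0842 ang 1.5497 range 1.508 1.594 box 374 387 102 116
red V> 210 104 [0.5197 0.4451] r 0.0843 ang 1.5504 range 1.509 1.594 box 374 387 102 116
```

View pics/wrm_o.png

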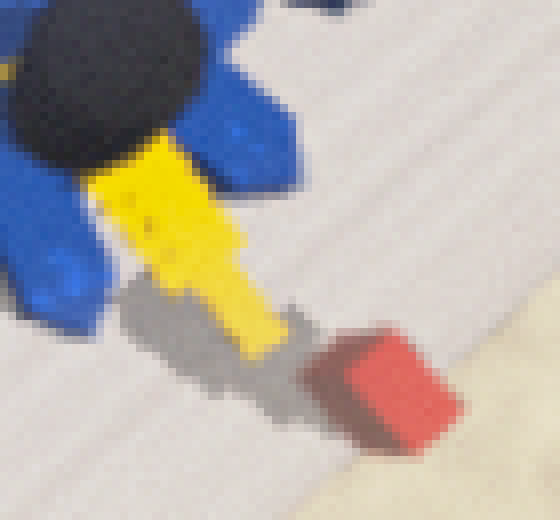

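{"op": "step_arm", "data": {
  "increments": [
    {"translation": [-0.25, -1, 0], "twist": [0, 0, 0]},
    {"translation": [-0.25, -2, 0], "twist": [0, 0, 0]},
    {"translation": [-0.25, -2.78, 0], "twist": [0, 0, 0]},
    {"translation": [-0.25, -2.78, 0], "twist": [0, 0, 0]},
    {"translation": [-0.25, -2.78, 0.8], "twist": [0, 0, 0]},
    {"translation": [-0.25, -2.78, 1.6], "twist": [0, 0, 0]},
    {"translation": [-0.25, -2.78, 2], "twist": [0, 0, 0]},
    {"translation": [-0.25, -2.78, 2], "twist": [0, 0, 0]},
    {"translation": [-0.25, -2.78, 2], "twist": [0, 0, 0]}
  ]
}}

```text
time_s: 22.12
tool_pos: [0.547, 0.3777, 0.0434]
eef_rot: [0.383, 0.924, 0.001, 0.001]
wrist_force: [-0.5, 0.3, 0.1]
finger_gap: 0.0001
```

```bash
for i in 1 2 3; do python3 path.py .019 1.45 1.55 5; done; python3 go.py 135 .5 .4 .042
```

```text
22.12 [0.547  0.3777 0.0434]
1.45 [ 0.36 -0.05  0.03]
1.475 [ 0.38 -0.07  0.03]
1.5 [ 0.4  -0.08  0.03]
1.525 [ 0.42 -0.1   0.03]
1.55 [ 0.44 -0.12  0.03]
22.12 [0.547  0.3777 0.0434]
1.45 [ 0.36 -0.05  0.03]
1.475 [ 0.38 -0.07  0.03]
1.5 [ 0.4  -0.08  0.03]
1.525 [ 0.42 -0.1   0.03]
1.55 [ 0.44 -0.12  0.03]
22.12 [0.547  0.3777 0.0434]
1.45 [ 0.36 -0.05  0.03]
1.475 [ 0.38 -0.07  0.03]
1.5 [ 0.4  -0.08  0.03]
1.525 [ 0.42 -0.1   0.03]
1.55 [ 0.44 -0.12  0.03]
t 22.12 p [0.547  0.3777 0.0434] yaw 135.02 F [-0.5  0.3  0.1] gap 0.0001
twist [0.02, 0.01, 0.0]
[1.23, -0.44, 0.03]
```

{"op": "step_arm", "data": {
  "increments": [
    {"translation": [0.2, -0.05, 0], "twist": [0, 0, 0]},
    {"translation": [0.32, -0.06, 0], "twist": [0, 0, 0]},
    {"translation": [0.36, -0.07, 0], "twist": [0, 0, 0]},
    {"translation": [0.38, -0.08, 0], "twist": [0, 0, 0]},
    {"translation": [0.39, -0.08, 0], "twist": [0, 0, 0]},
    {"translation": [0.39, -0.08, 0], "twist": [0, 0, 0]}
  ]
}}

```text
time_s: 22.88
tool_pos: [0.5328, 0.3858, 0.042]
eef_rot: [0.383, 0.924, 0.0, 0.0]
wrist_force: [1.3, -1.0, 1.3]
finger_gap: 0.0005
```

```bash
python3 look.py p >/dev/null; python3 ang.py p;python3 fine.py p|grep ang; python3 path.py .019 1.45 1.55 5;  python3 - <<'E'
from h import *
c=dict(np.load(f"scene_p.npz"));cv2.imwrite("pics/p.png",cv2.resize(c["color"][150:210,405:475],None,fx=8,fy=8,interpolation=cv2.INTER_CUBIC))
E
```

```text
scene yellow 18 [0.524  0.4172] ang 1.449 r 0.0576
scene red 7 [0.5206 0.4434] ang 1.528 r 0.0835
scene pin pts 36 [0.5148 0.2867 0.0446]
side pin pts 88 [0.5234 0.3575 0.0627]
side boss 1 [0.5128 0.3554]
yel [451.92 180.01] [0.524  0.4179] ang 1.454
22.98 [0.5327 0.3858 0.0419]
1.45 [-0.03  0.06 -0.  ]
1.475 [-0.01  0.04 -0.  ]
1.5 [ 0.01  0.03 -0.  ]
1.525 [ 0.03  0.01 -0.  ]
1.55 [ 0.04 -0.01 -0.  ]
```

View pics/p.png

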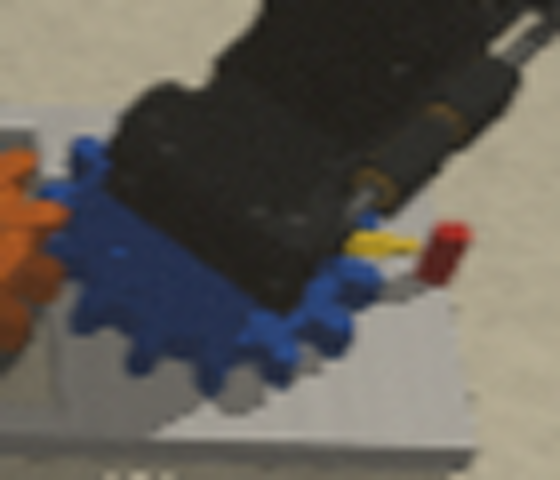

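{"op": "step_arm", "data": {
  "increments": [
    {"translation": [0.02, 0, 0], "twist": [0, 0, 0]},
    {"translation": [0.035, 0, 0], "twist": [0, 0, 0]},
    {"translation": [0.035, 0, 0], "twist": [0, 0, 0]}
  ]
}}

```text
time_s: 23.35
tool_pos: [0.5313, 0.3868, 0.0416]
eef_rot: [0.382, 0.924, -0.0, -0.0]
wrist_force: [2.0, -2.6, 0.4]
finger_gap: 0.0003
```

```bash
python3 look.py q >/dev/null; python3 ang.py q|grep yel;python3 fine.py q|grep -a "ang\|yel"; python3 path.py .019 1.45 1.55 5
```

```text
scene yellow 16 [0.5204 0.4173] ang 1.511 r 0.0574
rows yel [(176, [0, 0, 0, 0, 0, 0, 0, 0, 0, 0, 0, 0, 0, 0, 0, 0, 0, 0]), (177, [0, 0, 0, 0, 0, 0, 0, 0, 0, 0, 0, 0, 0, 0, 0, 0, 0, 0]), (178, [0, 0, 0, 0, 0, 40, 64, 62, 60, 36, 22, 6, 0, 0, 0, 0, 0, 0]), (179, [0, 0, 0, 0, 15, 51, 60, 59, 69, 71, 69, 65, 54, 0, 0, 0, 0, 0]), (180, [0, 0, 0, 0, 33, 58, 60, 61, 59, 41, 19, 13, 6, 0, 0, 0, 0, 0]), (181, [0, 0, 0, 0, 0, 0, 0, 0, 0, 0, 0, 0, 0, 0, 0, 0, 0, 0]), (182, [0, 0, 0, 0, 0, 0, 0, 0, 0, 0, 0, 0, 0, 0, 0, 0, 0, 0]), (183, [0, 0, 0, 0, 0, 0, 0, 0, 0, 0, 0, 0, 0, 0, 0, 0, 0, 0]), (184, [0, 0, 0, 0, 0, 0, 0, 0, 0, 0, 0, 0, 0, 0, 0, 0, 0, 0]), (185, [0, 0, 0, 0, 0, 0, 0, 0, 0, 0, 0, 0, 0, 0, 0, 0, 0, 0])]
yel [451.71 179.05] [0.5206 0.4178] ang 1.512
23.45 [0.5314 0.3868 0.0417]
1.45 [-0.07  0.06 -0.01]
1.475 [-0.05  0.05 -0.01]
1.5 [-0.03  0.03 -0.01]
1.525 [-0.02  0.02 -0.01]
1.55 [ 0.   -0.   -0.01]
```

{"op": "step_arm", "data": {
  "increments": [
    {"translation": [-0.4, 0.05, 0], "twist": [0, 0, 0]},
    {"translation": [-0.4, 0.05, -0.8], "twist": [0, 0, 0]},
    {"translation": [-0.4, 0.05, -2], "twist": [0, 0, 0]},
    {"translation": [-0.2, 1.4, -2], "twist": [0, 0, 0]},
    {"translation": [-0.15, 2.85, -2], "twist": [0, 0, 0]},
    {"translation": [-0.15, 2.85, -2], "twist": [0, 0, 0]},
    {"translation": [-0.15, 2.85, -2], "twist": [0, 0, 0]},
    {"translation": [-0.15, 2.85, -2], "twist": [0, 0, 0]}
  ]
}}

```text
time_s: 24.45
tool_pos: [0.6161, 0.4625, 0.1226]
eef_rot: [0.383, 0.924, 0.0, 0.0]
wrist_force: [-0.2, -0.6, 0.9]
finger_gap: 0.0008
```

```bash
python3 go.py 135 .546 .377 .042; python3 wr.py r; python3 wang.py r;python3 wr.py r2; python3 wang.py r2;  python3 - <<'E'
import cv2,numpy as np
c=np.load("wr_r.npz")["color"]
cv2.imwrite("pics/wrm_r.png",cv2.resize(c[20:125,290:400],None,fx=5,fy=5,interpolation=cv2.INTER_NEAREST))
E
```

```text
t 24.45 p [0.6161 0.4625 0.1226] yaw 135.0 F [-0.2 -0.6  0.9] gap 0.0008
twist [0.0, 0.0, -0.0]
[-0.27, -2.75, 2.02]
axis px [308.24416706  33.95374685] mark [377.64032673 108.19216595]
crop origin 258 0
boss px [308.   35.4] 651 [0.518  0.3609]
yel n 258 r 0.0464 0.0713 ang mean 1.535 tip ang 1.5356 mid 1.536
red V> 150 129 [0.5202 0.4447] r 0.0838 ang 1.5452 range 1.498 1.589 box 371 385 102 116
red V> 190 114 [0.5198 0.445 ] r 0.084 ang 1.5491 range 1.506 1.589 box 372 385 102 116
red V> 200 108 [0.5198 0.4452] r 0.0843 ang 1.5497 range 1.509 1.589 box 372 385 102 116
red V> 210 106 [0.5197 0.4452] r 0.0843 ang 1.5503 range 1.51 1.589 box 372 385 102 116
axis px [308.24341718  33.82132356] mark [377.54580023 107.94886577]
crop origin 258 0
boss px [308.   35.2] 651 [0.518  0.3609]
yel n 254 r 0.0465 0.0709 ang mean 1.534 tip ang 1.534 mid 1.5343
red V> 150 129 [0.5202 0.4447] r 0.0838 ang 1.5443 range 1.499 1.593 box 371 385 102 116
red V> 190 112 [0.5199 0.4451] r 0.0842 ang 1.5485 range 1.506 1.593 box 372 385 102 116
red V> 200 110 [0.5198 0.4451] r 0.0842 ang 1.5487 range 1.508 1.593 box 372 385 102 116
red V> 210 102 [0.5197 0.4452] r 0.0843 ang 1.55 range 1.509 1.593 box 372 385 102 115
```

View pics/wrm_r.png

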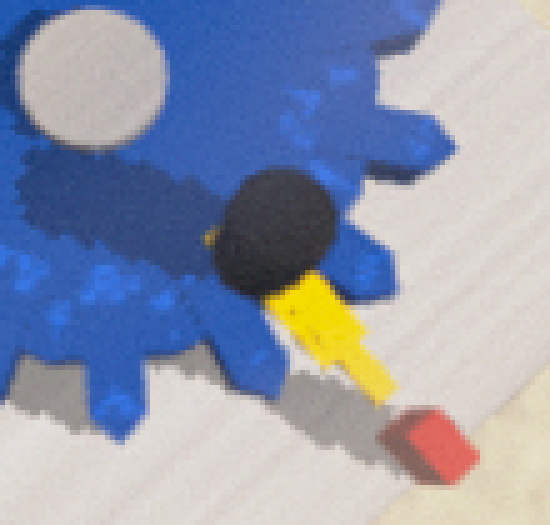

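```bash
python3 look.py z; python3 go.py 135 .546 .377 .042|head -1
```

```text
scene wheel [0.5147 0.2484] 0.0593 630
scene wheel [ 0.5693 -0.3281] 0.0616 733
side wheel [0.5153 0.2511] 0.0583 324
side wheel [ 0.5695 -0.326 ] 0.0628 1329
t 24.65 p [0.6164 0.463  0.1232] yaw 135.01 F [ 0.5 -0.8  0.4] gap 0.0008
```

View pics/scene_z.png

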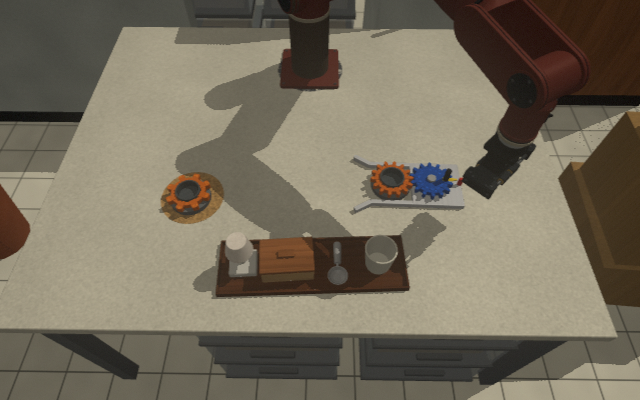

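View pics/side_z.png

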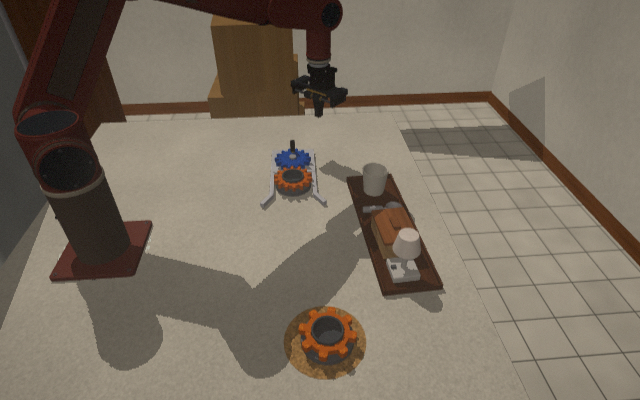

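```bash
python3 -c "
from workcell import manip
print(manip.hand_in())"
```

```text
the job is handed in; nothing more can be done
None
```

The job is done and handed in at about 24.7 s of the 64 s, with the arm raised and touching nothing. The hand-in call gave no verdict.

- **14-tooth wheel:** I slid it up the slot until it pressed firmly on the stop (about 33 N at the wrist). In the last pictures its centre is at about (0.515, 0.248 to 0.251). That matches home, and the teeth are in mesh.
- **8-tooth wheel:** It is on the mat, with its centre about 6 mm from the mat's centre. The hub cup is therefore well inside the mat.
- **Pointer:** I pushed the pin anticlockwise only, in small steps. The wrist camera puts the pointer at 1.535 rad and the mark at 1.549 rad, so it stands about 0.014 rad short of the mark and has not run past. The scene camera, with the finger still touching, showed 0.016 rad short. I stopped there because the arm's position scatter of about 0.5 mm could have carried it over.
- **Tray:** The cup, spoon, box and lamp look unmoved in the last pictures.

**Checks that disagreed:**
- **Fingertip height:** The fingertips sat about 23 mm higher than the reported position implied. My first drag passed over the 14-tooth wheel without moving it. I saw this in the pictures and went lower from then on.
- **Mark angle:** The scene camera put the mark at 1.528 rad and the wrist camera at 1.549 rad. I relied on the difference between pointer and mark within each view, and those differences agreed.

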